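# Load a lamination jig, snap its sprung keeper over, and slide the glue pot ready

## Task

Get the wood-carver's glue-up ready. Push the sprung keeper arm of the jig away from above the posts until it snaps open, lower every limewood layer there is on the bench over all four posts so that they lie stacked flat one on another, then push the keeper back until it snaps over the stack. At any time, slide the glue pot along its board, without lifting or tipping it, so that it stands wholly inside the green ring; leave the mallet, gouge, wax jar and sanding block where they are.

Things in the scene. Friction and masses are not known exactly. Their poses are not given: they have to be found in the camera images.
- layer_1: loose limewood plate 120 x 50 x 12 mm (x, y, z), about 60 g, a pencilled scroll on its upper face, with four square 11 mm through holes at x = +-38, y = +-13 mm; a half turn makes no difference. Origin: centre of its underside, x along the 120 mm side. It starts flat on the bench; one of the four may be absent (None).
- layer_2: loose limewood plate 120 x 50 x 12 mm (x, y, z), about 60 g, a pencilled scroll on its upper face, with four square 11 mm through holes at x = +-38, y = +-13 mm; a half turn makes no difference. Origin: centre of its underside, x along the 120 mm side. It starts flat on the bench; one of the four may be absent (None).
- layer_3: loose limewood plate 120 x 50 x 12 mm (x, y, z), about 60 g, a pencilled scroll on its upper face, with four square 11 mm through holes at x = +-38, y = +-13 mm; a half turn makes no difference. Origin: centre of its underside, x along the 120 mm side. It starts flat on the bench; one of the four may be absent (None).
- layer_4: loose limewood plate 120 x 50 x 12 mm (x, y, z), about 60 g, a pencilled scroll on its upper face, with four square 11 mm through holes at x = +-38, y = +-13 mm; a half turn makes no difference. Origin: centre of its underside, x along the 120 mm side. It starts flat on the bench; one of the four may be absent (None).
- jig_stack (a point): point on top of the jig's dark pedestal, centred between its four upright steel posts, 18 mm above the bench: the underside of the lowest layer comes to lie here. z up; x runs along the layers and points from the posts to the keeper's hinge. Posts at x = +-38, y = +-13 mm, 8 mm thick, ending 64 mm above this point (the last 8 mm a cone). Layers line up with x.
- jig: lamination jig, fixed to the bench; place and yaw vary. Origin on the bench under jig_stack, same axes. Pedestal 114 x 34 mm (x, y), from 8 to 18 mm above the bench, so a layer overhangs it by 8 mm along each long side; under it an 8 mm plywood base reaching x = -75 to +125, y = +-45 mm.
- keeper_hinge (a point): the keeper's hinge axis, on the jig 105 mm along x from jig_stack, 40 mm above the bench, between two grey cheeks 30 mm long (x), 36 mm wide over all and 50 mm high above the bench. The axis is level, along the jig's y.
- keeper_bar (a point): centre of the free-turning red roller (18 mm thick, 78 mm long, along the jig's y) at the end of the keeper arm, 120 mm from the hinge; the arm is a 12 mm round steel rod. It moves with the keeper. Over the stack it hovers 124 mm above the bench, 19 mm from jig_stack along x (its lowest side 33 mm above the post tips); it rises to 160 mm at upright.
- keeper (a joint): angle of the keeper arm (rad): 0 upright, -0.8 the stop where it leans over the posts and keeps the layers on (closed), +0.8 the stop where it leans away from the posts (open). An over-centre spring drives it from upright to the nearer stop; leaving a stop takes about 4 N of level push at the roller, falling to nothing at upright. It starts closed.
- glue_pot: loose lidded copper glue pot (one piece), 0.35 to 0.7 kg, base 72 mm and lid 78 mm across, lid top 42 mm up, with a dark wooden knob 20 mm across and 24 mm high on it (its top 66 mm above the pot's underside). Origin: centre of its underside, z up. It starts in the white ring. Its underside must stay on the board (within 8 mm).
- pot_board: fixed grey board 270 x 108 x 4 mm, carrying both rings; origin at the centre of its underside, x along its length. The rings' centres lie at x = +-77 mm on its top; which is which varies.
- ring_white: white ring painted on the pot board, 104 mm outside, 96 mm inside; origin at its centre, on the board's top. The pot starts here.
- ring_green: green ring painted on the pot board, 104 mm outside, 96 mm inside; origin at its centre, on the board's top. The pot goes here.
- mallet: bystander: round carver's mallet standing on its head, 72 mm across, 195 mm high; origin under its centre.
- gouge: bystander: carving gouge with a yellow handle lying on the bench, 205 mm long, 28 mm thick; origin at the handle's end, x along the tool.
- wax_jar: bystander: amber glass wax jar, 60 mm across, 70 mm high; origin under its centre.
- sanding_block: bystander: cork sanding block 90 x 55 x 32 mm; origin under its centre.
There are look-alikes about, which are no part of the job. What is shaped like the layer_1 but grey, orange or turquoise is not meant.

How it is judged (in metres and radians):
On the way, in this order (a step that is already met when the one before it is completed fails the run):
1. the keeper has been pushed over to its open stop (value of joint keeper above 0.7 rad), for 0.2 s.
2. every layer present lies flat on the posts while the keeper is open (horizontal distance between each of layer_1, layer_2, layer_3, layer_4 and jig_stack below 0.006 m and z of layer_1 in the frame of jig_stack between -0.004 and 0.041 m and angle between the x axis of each of layer_1, layer_2, layer_3, layer_4 and the x axis of jig_stack, either way round below 0.08 rad and angle between each of layer_1, layer_2, layer_3, layer_4's own z axis and vertical below 0.06 rad and z of layer_2 in the frame of jig_stack between -0.004 and 0.041 m and z of layer_3 in the frame of jig_stack between -0.004 and 0.041 m and z of layer_4 in the frame of jig_stack between -0.004 and 0.041 m and value of joint keeper above 0.7 rad), for 0.2 s.
3. the keeper has been pushed back to its closed stop over the stack (value of joint keeper below -0.7 rad), for 0.2 s.
At the end, for the whole second after the job is handed in: Every layer present rests flat (0.06 rad) on all four posts, centred within 6 mm and in line within 0.08 rad, underside at most 41 mm above the pedestal; keeper below -0.7 rad (closed); pot upright, at rest, inside the green ring (centre within 12 mm) (horizontal distance between each of layer_1, layer_2, layer_3, layer_4 and jig_stack below 0.006 m and z of layer_1 in the frame of jig_stack between -0.004 and 0.041 m and angle between the x axis of each of layer_1, layer_2, layer_3, layer_4 and the x axis of jig_stack, either way round below 0.08 rad and angle between each of layer_1, layer_2, layer_3, layer_4's own z axis and vertical below 0.06 rad and z of layer_2 in the frame of jig_stack between -0.004 and 0.041 m and z of layer_3 in the frame of jig_stack between -0.004 and 0.041 m and z of layer_4 in the frame of jig_stack between -0.004 and 0.041 m and linear speed of each of layer_1, layer_2, layer_3, layer_4, glue_pot below 0.02 m/s and value of joint keeper below -0.7 rad and horizontal distance between glue_pot and ring_green below 0.012 m and angle between glue_pot's own z axis and vertical below 0.05 rad); the robot touches nothing.
It fails at once if the glue pot is lifted off its board (more than 8 mm) (height (world z) of glue_pot above 0.012 m).
It fails at once if the glue pot is tipped (more than 0.25 rad) (angle between glue_pot's own z axis and vertical above 0.25 rad).
It fails at once if the mallet, gouge, wax jar or sanding block is moved by more than 30 mm (distance of any of mallet, gouge, wax_jar, sanding_block from where it was at the start of the episode above 0.03 m).
Of layer_1, layer_2, layer_3, layer_4 only 3 to 4 are there at a start; the rules pass over those that are not, and their reading is None.
At some moment in a run one of layer_1, layer_2, layer_3, layer_4 may be knocked a few centimetres aside while the robot is not near it.
Once in a run the grip may slacken for a moment while it holds something.
It also fails if it takes over 208 s, if anything falls off the work surface, if the arm or the gripper's body presses on something with over 40 N, if the wrist force passes 120 N, or if a joint passes its speed limit or range.

## Robot

A 6-joint arm with a two-finger parallel gripper is mounted at the origin on the work surface. World frame = base frame: x ahead of the robot, y to its left, z up, the work surface at z = 0. Lengths are in mm, angles in rad, forces in N, time in s.
With the tool pointing down it reaches from about 275 to 750 mm from the base axis. Payload 10.2 kg.
Tool frame: the origin (TCP) lies on the centre line of the jaws, within the pads' length; the fingertips stand 8 mm ahead of it and the grasp point (between the pads) lies 11 mm behind it; x points along the fingers, y is the direction in which the jaws open and shut, and the axes are right-handed (so a half turn about x gives the same grasp; the last joint's range is limited). The gripper opens to 85 mm and grips with 20 to 120 N. Pads are 22 mm wide; open, the fingers measure 114 mm over their backs; the gripper's body (76 mm by 85 mm) begins 54 mm behind the grasp point. The pads swing forward as they close: fully open they stand 13 mm farther back than shut.
Start: joints at [-1.533, 0.313, 1.498, -0, 1.331, -0.223], TCP at [135.36, -507.256, 239.294] pointing down, gripper open.
Joint ranges: [-2.94, 2.94], [-0.97, 2.17], [0.19, 2.56], [-1.23, 4.37], [0.02, 3.11], [-2.88, 2.88]. Speed limits (rad/s): [2.39, 2.39, 3.01, 3.14, 3.14, 3.14].

## Interface

Orientations are given as a unit quaternion [w, x, y, z].
In Python, from rig import ctrl, vision, workorder gives the robot as it stands. The module is installed in compiled form; this text tells all that it offers.
- The arm moves only by the shell command python3 -m jog 'ROWS' [OPENING] [FORCE]. ROWS is JSON, a list that holds one entry, the list of rows, each a list of 6 numbers: the shift along the tool's x, y, z in m, then the turn, a rotation vector about the tool's x, y, z in rad. A call has 1 to 12 rows; each row shifts and turns the commanded pose from where the row before left it, along the tool's axes as they then stand; what a row does not reach is not made up. A row lasts 1/8 s, in which the tool goes at most 62.5 mm and 10.7 degrees, less where a joint would pass 70% of its speed; a pose out of reach is approached as far as the arm can. A call is refused whole if a number of a shift passes 0.0625 or a number of a turn 0.188, either way. A call with a gripper value outside its range is refused whole. OPENING is the closure in counts, from 0 (fully open) to 255 (shut), set as the call begins (- or left out, the last holds). The fingers move at their own pace and stop on an object; FORCE is the grip in N (left out, the last holds). Time passes only in rows, so rows that do not move let the fingers close. It gives the time, the measured TCP pose, the force and the opening at its end, in the units of the state.
- ctrl.sense(): the state, without advancing time (a new reading comes with each control period).
- vision.capture(name): name is "scene" or "top"; returns a dict with "image" (400x640x3 uint8, red, green, blue), "mtx" (3x3 intrinsics, pixels), "R" (3x3) and "t" (3): a world point X has camera coordinates R X + t. Camera axes: x right, y down, z forward; pixel columns grow to the right and rows downward; lengths in mm; the calibration is good to about 2 mm. A picture is of the moment at which its call begins. There is no depth.
- workorder.finish_job(): hands the job in, once; it reports no verdict.
The state is a dict: "time_s": time; "joints": joint angles; "dq": joint speeds; "tau": joint torques, N m; "eef_pos": TCP position; "ee_rot": TCP orientation; "force": force on the tool from outside, world axes, zero at the start; "wrist_torque": the same for the moment, N m; "grip_width": opening from 0.0 (shut) to 1.0 (fully open).
Only numpy, scipy, OpenCV 4.12 (cv2) and the standard library are available. Lean on these libraries where they do the work, as an engineer would, in place of code of your own. Each camera call takes 0.05 s, during which the arm holds its last target.

## Working session

There is one attempt and no reset: what is moved stays moved. The work goes in short steps, Python scripts to look and compute and a shell command to move; the robot and the scene stay as the last step left them, time stands still between calls to the robot, and variables do not carry over. Pictures are saved under pics/ and viewed, and the job is handed in when it is done.

```bash
mkdir -p pics
cat > h.py <<'E'
import numpy as np, cv2
from rig import ctrl, vision, workorder
def cap(name,fn):
    c=vision.capture(name); cv2.imwrite('pics/'+fn,c['image'][:,:,::-1]); 
    np.savez('pics/'+fn+'.npz',**{k:np.array(c[k]) for k in('image','mtx','R','t')}); return c
def ray(c,u,v,z):
    R=np.array(c['R']);t=np.array(c['t']).ravel();C=-R.T@t
    d=R.T@np.linalg.inv(np.array(c['mtx']))@np.array([u,v,1.]); return C+d*(z-C[2])/d[2]
def proj(c,X):
    p=np.array(c['mtx'])@(np.array(c['R'])@np.array(X,float)+np.array(c['t']).ravel()); return p[:2]/p[2]
E
python3 - <<'E'
from h import *
for n in('scene','top'):
    c=cap(n,n+'0.png'); R=np.array(c['R']);print(n,-R.T@np.array(c['t']).ravel(),R[2],c['mtx'])
s=ctrl.sense();print(s)
E
```

```text
scene [1692.72553081  114.12098693 1178.07485946] [-0.74150915 -0.05768793 -0.66845813] [[491.43850233   0.         329.62369182]
 [  0.         491.43850233 193.21347265]
 [  0.           0.           1.        ]]
top [ 381.76590366    1.57509961 1361.44229206] [ 0.11840059  0.02762845 -0.99258147] [[493.69338573   0.         317.14116863]
 [  0.         493.69338573 196.72924959]
 [  0.           0.           1.        ]]
{'time_s': 0.1, 'joints': array([-1.53340234e+00,  3.13431010e-01,  1.49836640e+00,  3.47132414e-05,
        1.33098053e+00, -2.23399176e-01]), 'dq': array([ 0.00039466,  0.00125619, -0.00242108, -0.0006144 , -0.00019456,
       -0.00043773]), 'tau': array([ 3.66438820e-03, -4.12902081e+01, -2.60140622e+01, -9.98331325e-05,
        3.07846349e-03, -1.91815383e-05]), 'eef_pos': array([ 135.35835344, -507.02819526,  238.77138626]), 'ee_rot': array([ 0.09152418,  0.70115477,  0.09235647, -0.7010532 ]), 'force': array([-0.3374047 , -0.27234368,  0.45654912]), 'wrist_torque': array([-0.02240342,  0.03670607,  0.00436158]), 'grip_width': 0.997030914616621}
```

View pics/scene0.png

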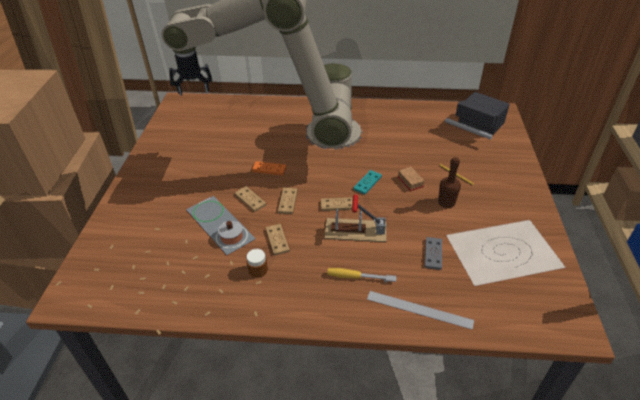

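View pics/top0.png

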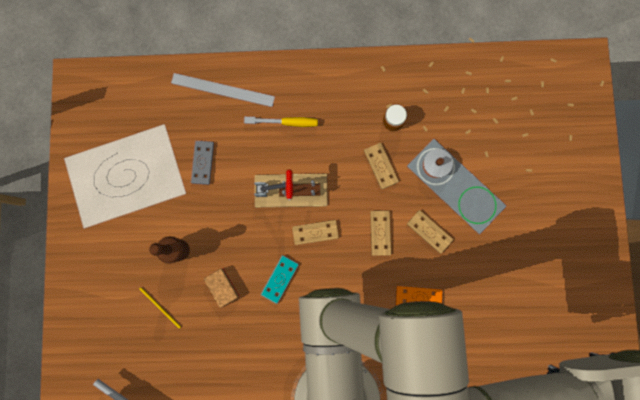

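Run:
```python
from h import *
c=np.load('pics/top0.png.npz');im=c['image'][110:280,230:520,::-1]
cv2.imwrite('pics/top0z.png',cv2.resize(im,None,fx=2.75,fy=2.75,interpolation=cv2.INTER_CUBIC))
c=np.load('pics/scene0.png.npz');im=c['image'][170:270,180:420,::-1]
cv2.imwrite('pics/scene0z.png',cv2.resize(im,None,fx=3.3,fy=3.3,interpolation=cv2.INTER_CUBIC))
c=np.load('pics/top0.png.npz')
hsv=cv2.cvtColor(c['image'],cv2.COLOR_RGB2HSV)
for p in [(380,150),(316,225),(380,248),(262,200),(320,270),(430,225),(437,165),(477,205),(460,195),(477,188),(289,185)]: print(p,hsv[p[1],p[0]])
```

```text
(380, 150) [ 16 149 103]
(316, 225) [ 19 139 176]
(380, 248) [ 19 131 196]
(262, 200) [ 19 113 179]
(320, 270) [ 13 168 152]
(430, 225) [ 18 131 175]
(437, 165) [  6  21 124]
(477, 205) [ 90  17 133]
(460, 195) [ 69  75 142]
(477, 188) [ 72  57 139]
(289, 185) [  3 252 190]
```

View pics/top0z.png

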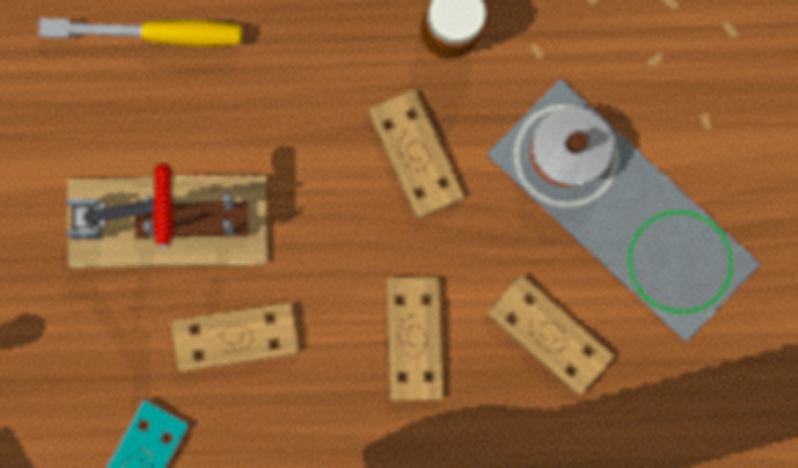

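View pics/scene0z.png

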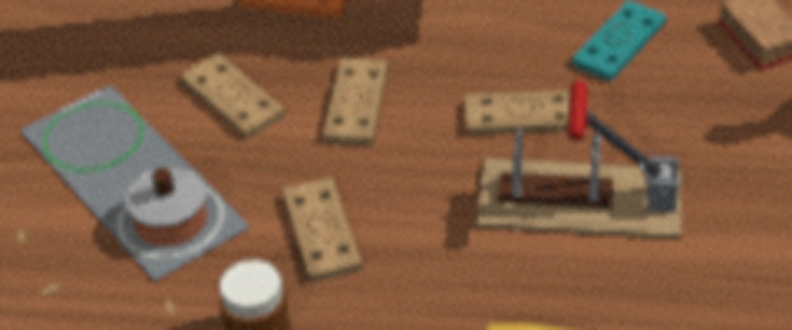

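```bash
cat >> h.py <<'E'
def plates(c,z=12,lo=(14,70,120),hi=(24,175,255),amin=3,roi=None,up=4):
    im=cv2.resize(c['image'],None,fx=up,fy=up,interpolation=cv2.INTER_CUBIC)
    hsv=cv2.cvtColor(im,cv2.COLOR_RGB2HSV)
    m=cv2.inRange(hsv,np.array(lo),np.array(hi)); m=cv2.morphologyEx(m,cv2.MORPH_OPEN,np.ones((7,7)))
    out=[]
    for k in cv2.findContours(m,cv2.RETR_EXTERNAL,cv2.CHAIN_APPROX_NONE)[0]:
        if cv2.contourArea(k)<amin*100*up*up/16: continue
        px=(k[:,0]+.5)/up-.5
        P=np.array([ray(c,u,v,z)[:2] for u,v in px],np.float32)
        (cx,cy),(w,h),a=cv2.minAreaRect(P)
        if w<h: w,h,a=h,w,a+90
        a=(a+90)%180-90
        out.append((px.mean(0).round(1),round(cx,1),round(cy,1),round(w,1),round(h,1),round(a,1)))
    return out,m
E
python3 - <<'E'
from h import *
for n in('top','scene'):
  c=dict(np.load(f'pics/{n}0.png.npz'))
  o,m=plates(c,12,amin=30 if n=='top' else 20)
  print(n)
  for r in o: print(r)
  o,m2=plates(c,8,amin=30 if n=='top' else 20); print(sorted(o,key=lambda r:-r[3])[:2])
  cv2.imwrite(f'pics/m{n}.png',cv2.resize(m,(800,500)))
E
```

```text
top
(array([218.9, 287.7]), 302.6, 311.0, 96.6, 59.3, 29.5)
(array([314.8, 232.1]), 445.5, 49.3, 126.5, 57.4, -82.6)
(array([379.9, 232.7]), 439.0, -128.4, 125.8, 56.5, -0.9)
(array([428.5, 231.7]), 438.2, -262.4, 127.0, 58.5, 46.0)
(array([290.8, 201. ]), 536.3, 113.9, 204.9, 43.0, 89.5)
(array([269.3, 177.6]), 598.7, 171.3, 88.4, 27.2, 89.2)
(array([380.2, 165.7]), 624.2, -138.0, 127.4, 57.5, 21.8)
[(array([290.8, 201. ]), 536.8, 114.2, 205.5, 43.2, 89.5), (array([380.2, 165.7]), 624.9, -138.4, 127.8, 57.6, 21.8)]
scene
(array([344.1, 271.5]), 747.3, 81.2, 105.9, 31.7, 83.0)
(array([357.3, 236.6]), 607.5, 113.9, 201.8, 40.0, -81.5)
(array([277. , 237.9]), 623.5, -141.4, 125.6, 53.3, 21.9)
(array([335.5, 202.6]), 445.3, 39.5, 109.4, 54.3, -83.1)
(array([287.6, 199.4]), 438.0, -130.8, 125.3, 55.3, -0.3)
(array([250.2, 197.2]), 437.6, -265.0, 129.1, 54.9, 46.7)
(array([597.1, 187.9]), 311.4, 970.4, 97.1, 55.5, -71.6)
(array([ 74.1, 164.1]), 281.9, -973.8, 140.4, 55.0, 0.1)
(array([624.8, 129.6]), -60.3, 1208.0, 108.7, 98.2, -86.5)
(array([18.9, 98.3]), -184.4, -1453.1, 388.7, 133.6, 2.6)
(array([ 9.6, 79.7]), -329.6, -1606.3, 265.5, 90.1, 51.5)
[(array([18.9, 98.3]), -190.9, -1458.5, 390.0, 134.0, 2.6), (array([ 9.6, 79.7]), -336.5, -1612.2, 266.4, 90.4, 51.5)]
```

View pics/mtop.png

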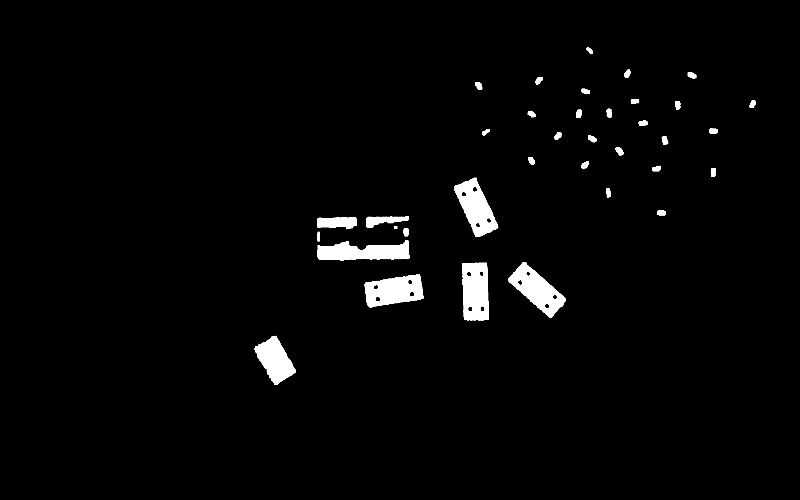

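View pics/mscene.png

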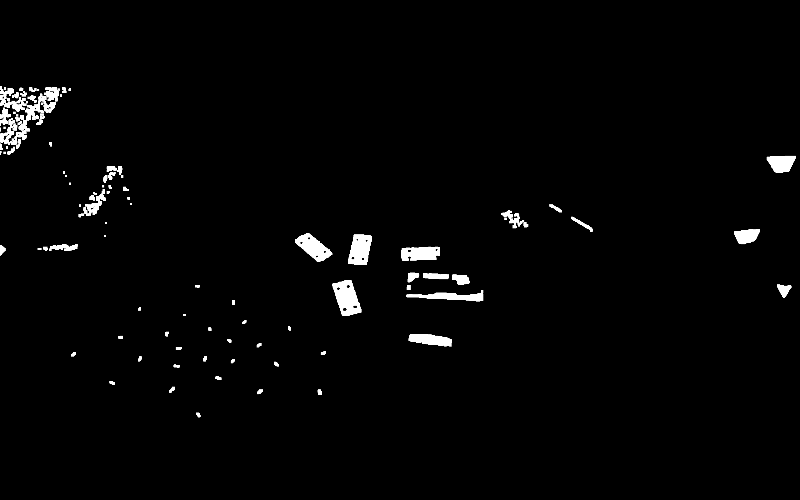

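```bash
cat >> h.py <<'E'
from scipy.spatial.transform import Rotation as Ro
def tool():
    s=ctrl.sense(); q=s['ee_rot']; return np.array(s['eef_pos']),Ro.from_quat([q[1],q[2],q[3],q[0]]).as_matrix(),s
def need(target,jaw=None):
    """target mm world TCP; jaw: world deg of tool y (mod 180). prints turn about tool axes to be straight down, then shift in that new frame"""
    p,R,s=tool()
    x=np.array([0,0,-1.])
    if jaw is None: y=R[:,1].copy(); y[2]=0; y/=np.linalg.norm(y)
    else:
        y=np.array([np.cos(np.radians(jaw)),np.sin(np.radians(jaw)),0])
        if y@R[:,1]<0: y=-y
    T=np.c_[x,y,np.cross(x,y)]
    rv=Ro.from_matrix(R.T@T).as_rotvec()
    print('turn',rv.round(3),'shift mm after turn',(T.T@(np.array(target)-p)).round(1),'j6',s['joints'][5].round(2))
def st():
    p,R,s=tool(); print('t',round(s['time_s'],2),'tcp',p.round(1),'x',R[:,0].round(3),'jaw deg',np.degrees(np.arctan2(R[1,1],R[0,1])).round(2),'F',np.round(s['force'],1),'g',round(s['grip_width'],3),'q',np.round(s['joints'],2))
E
python3 - <<'E'
from h import *
st()
c=dict(np.load('pics/top0.png.npz'))
up=4
im=cv2.resize(c['image'],None,fx=up,fy=up,interpolation=cv2.INTER_CUBIC);hsv=cv2.cvtColor(im,cv2.COLOR_RGB2HSV)
def pts(m): 
    ys,xs=np.nonzero(m); return np.c_[(xs+.5)/up-.5,(ys+.5)/up-.5]
# green
g=cv2.inRange(hsv,np.array((55,60,60)),np.array((80,255,255))); g[:,:400*up]=0
k=cv2.convexHull(np.argwhere(g)[:,::-1].astype(np.int32))[:,0]
P=np.array([ray(c,(u+.5)/up-.5,(v+.5)/up-.5,4)[:2] for u,v in k],np.float32)
print('green',cv2.fitEllipse(P))
# board
b=cv2.inRange(hsv,np.array((80,5,90)),np.array((125,120,190)));b[:,:400*up]=0;b[:,510*up:]=0;b[:130*up]=0;b[240*up:]=0
b=cv2.morphologyEx(b,cv2.MORPH_OPEN,np.ones((5,5)))
P=np.array([ray(c,(u+.5)/up-.5,(v+.5)/up-.5,4)[:2] for u,v in cv2.convexHull(np.argwhere(b)[:,::-1].astype(np.int32))[:,0]],np.float32)
print('board',cv2.minAreaRect(P))
# knob
d=cv2.inRange(hsv,np.array((0,90,0)),np.array((20,255,110)));d[:,425*up:][:, :0]=0
mm=np.zeros_like(d);mm[150*up:172*up,430*up:452*up]=255;d&=mm
q=pts(d);print('knob px',q.min(0),q.max(0))
for n in('top','scene'):
    cc=np.load(f'pics/{n}0.png.npz')['image']
    a=cc[140:190,405:470] if n=='top' else cc[205:260,205:265]
    cv2.imwrite(f'pics/pot_{n}.png',cv2.resize(a[:,:,::-1],None,fx=8,fy=8,interpolation=cv2.INTER_CUBIC))
    cc=np.load(f'pics/{n}0.png.npz')['image']
    a=cc[170:212,245:335] if n=='top' else cc[185:250,310:400]
    cv2.imwrite(f'pics/jig_{n}.png',cv2.resize(a[:,:,::-1],None,fx=8,fy=8,interpolation=cv2.INTER_CUBIC))
E
```

```text
t 0.1 tcp [ 135.4 -507.   238.8] x [-0.     0.001 -1.   ] jaw deg -75.06 F [-0.3 -0.3  0.5] g 0.997 q [-1.53  0.31  1.5   0.    1.33 -0.22]
green ((507.85162353515625, -397.3919372558594), (106.51473999023438, 106.6103744506836), 34.45353698730469)
board ((562.7379760742188, -343.72930908203125), (266.55841064453125, 105.76235961914062), 43.7133903503418)
knob px [435.875 149.625] [451.375 164.625]
```

View pics/pot_top.png

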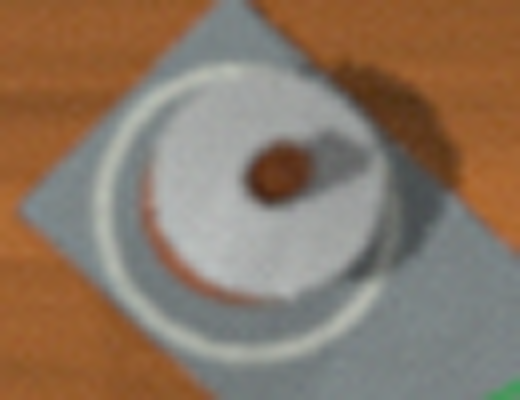

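View pics/pot_scene.png

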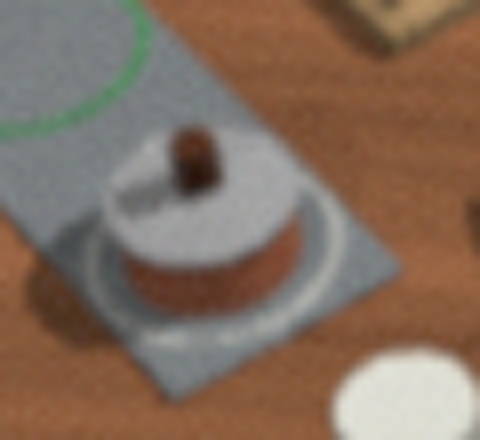

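View pics/jig_top.png

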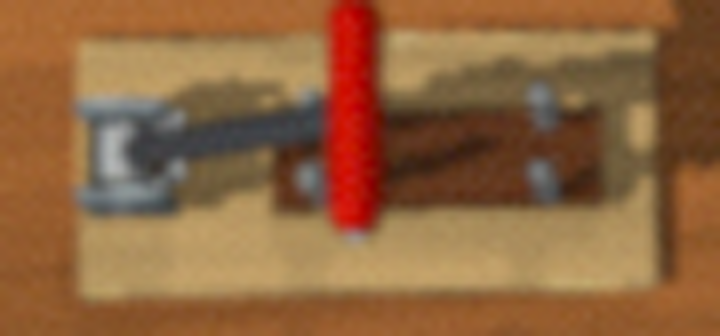

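View pics/jig_scene.png

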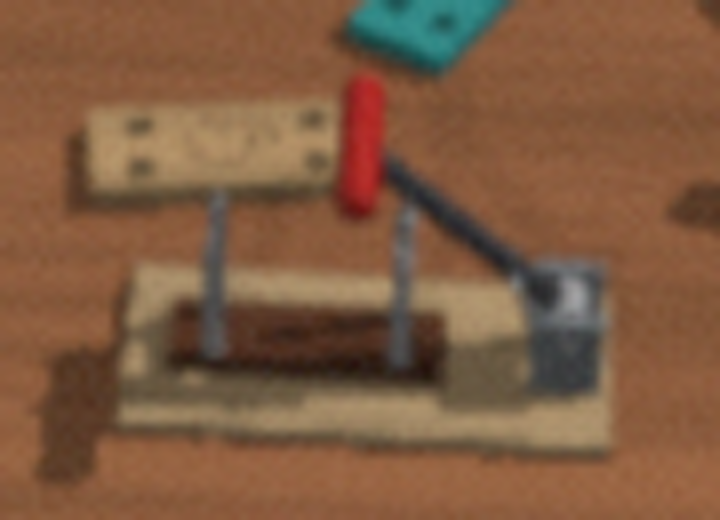

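Run:
```python
from h import *
c=dict(np.load('pics/top0.png.npz'))
print('knob',ray(c,439.6,161.0,69),'lid',ray(c,438.5,162.2,46))
s=dict(np.load('pics/scene0.png.npz'))
print('knob scene',ray(s,205+197/8-.5,205+135/8-.5,70), 'lid',ray(s,205+200/8-.5,205+197/8-.5,46))
up=4
def base(c,roi):
    im=cv2.resize(c['image'],None,fx=up,fy=up,interpolation=cv2.INTER_CUBIC);hsv=cv2.cvtColor(im,cv2.COLOR_RGB2HSV)
    m=cv2.inRange(hsv,np.array((14,60,110)),np.array((24,175,255))); m=cv2.morphologyEx(m,cv2.MORPH_OPEN,np.ones((7,7)))
    mm=np.zeros_like(m);x0,y0,x1,y1=roi;mm[y0*up:y1*up,x0*up:x1*up]=255;m&=mm
    P=np.array([ray(c,(u+.5)/up-.5,(v+.5)/up-.5,8)[:2] for u,v in cv2.convexHull(np.argwhere(m)[:,::-1].astype(np.int32))[:,0]],np.float32)
    return cv2.minAreaRect(P)
print(base(c,(245,165,335,215)))
print(base(s,(315,212,392,245)))
# roller
hsv=cv2.cvtColor(c['image'],cv2.COLOR_RGB2HSV);r=cv2.inRange(hsv,np.array((0,200,120)),np.array((6,255,255)));r[:,:270]=0;r[:,310:]=0;r[210:]=0
q=np.argwhere(r)[:,::-1];print('roller',q.min(0),q.max(0),ray(c,*q.mean(0),127))
for u,v in [(307,180),(542,102),(544,178)]: print('post',u,v,ray(c,245+u/8-.5,170+v/8-.5,60))
```

```text
knob [ 620.62335503 -288.33990614   69.        ] lid [ 621.70447895 -290.38152923   46.        ]
knob scene [ 617.38977145 -290.63561485   70.        ] lid [ 628.39332227 -290.42891066   46.        ]
((563.77880859375, 113.81941223144531), (205.60765075683594, 96.85985565185547), 89.19678497314453)
((564.9366455078125, 110.26034545898438), (96.49971008300781, 201.9149627685547), 0.2555055320262909)
roller [286 170] [291 197] [564.71231932 107.23711678 127.        ]
post 307 180 [552.587386   128.75244367  60.        ]
post 542 102 [576.27728911  49.75220259  60.        ]
post 544 178 [550.7313751   49.77189362  60.        ]
```

Run:
```python
from h import *
need((620,-289.5,140),-45)
need((620,-289.5,140),45)
```

```text
turn [-0.525 -0.001  0.001] shift mm after turn [  98.8  188.9 -496.5] j6 -0.22
turn [1.046e+00 0.000e+00 1.000e-03] shift mm after turn [  98.8 -496.5 -188.9] j6 -0.22
```

```bash
python3 -m jog '[[[0,0,0,-0.175,0,0],[0,0,0,-0.175,0,0],[0,0,0,-0.175,0,0]]]'
python3 -m jog '[[[0,0.016,-0.041,0,0,0],[0,0.016,-0.041,0,0,0],[0,0.016,-0.041,0,0,0],[0,0.016,-0.041,0,0,0],[0,0.016,-0.041,0,0,0],[0,0.016,-0.041,0,0,0],[0,0.016,-0.041,0,0,0],[0,0.016,-0.041,0,0,0],[0,0.016,-0.041,0,0,0],[0,0.016,-0.041,0,0,0],[0.04,0.016,-0.041,0,0,0],[0.04,0.013,-0.042,0,0,0]]]' 
python3 -c "
from h import *
st();need((620,-289.5,100),-45)"
```

```text
time_s: 0.48
eef_pos: [135.3, -507.1, 239.0]
ee_rot: [0.272, 0.653, 0.273, -0.652]
force: [-0.0, 0.3, 1.2]
grip_width: 0.999
time_s: 1.98
eef_pos: [618.7, -291.4, 157.9]
ee_rot: [0.271, 0.653, 0.271, -0.653]
force: [0.9, -0.6, 0.3]
grip_width: 0.998
t 1.98 tcp [ 618.7 -291.4  157.9] x [ 0. -0. -1.] jaw deg -44.99 F [ 0.9 -0.6  0.3] g 0.998 q [-0.61  0.73  1.05 -0.    1.36  0.17]
turn [ 0.  0. -0.] shift mm after turn [57.9 -0.4 -2.3] j6 0.17
```

```bash
python3 -m jog '[[[0.03,0,-0.001,0,0,0],[0.03,0,0,0,0,0],[0.02,0,0,0,0,0],[0.015,0,0,0,0,0],[0,0,0,0,0,0],[0,0,0,0,0,0]]]' 120 20
python3 -c "
from h import *
st();cap('top','p1.png');c=cap('scene','p1s.png')
cv2.imwrite('pics/p1z.png',cv2.resize(c['image'][170:270,180:300,::-1],None,fx=5,fy=5))"
```

```text
time_s: 2.72
eef_pos: [618.7, -291.8, 65.5]
ee_rot: [0.271, 0.654, 0.27, -0.653]
force: [-0.7, 0.3, 0.7]
grip_width: 0.528
t 2.73 tcp [ 618.7 -291.8   65.5] x [ 0.001 -0.001 -1.   ] jaw deg -44.98 F [-0.7  0.3  0.7] g 0.528 q [-0.61  0.82  1.14 -0.    1.18  0.17]
```

View pics/p1z.png

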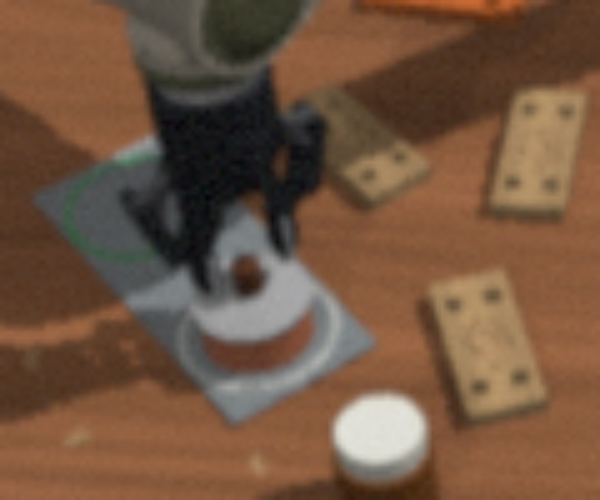

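```bash
python3 -m jog '[[[0.004,0,-0.001,0,0,0],[0,0,0,0,0,0],[0,0,0,0,0,0],[0,0,0,0,0,0],[0,0,0,0,0,0],[0,0,0,0,0,0],[0,0,0,0,0,0],[0,0,0,0,0,0]]]' 255 25
python3 -c "
from h import *
st();need((508,-397,61))"
```

```text
time_s: 3.82
eef_pos: [618.8, -290.6, 60.1]
ee_rot: [-0.271, -0.653, -0.271, 0.653]
force: [0.1, -0.7, -3.0]
grip_width: 0.221
t 3.83 tcp [ 618.8 -290.6   60.1] x [-0.  0. -1.] jaw deg -44.98 F [ 0.1 -0.7 -3. ] g 0.221 q [-0.61  0.83  1.14  0.    1.17  0.17]
turn [0. 0. 0.] shift mm after turn [ -0.9  -3.2 153.6] j6 0.17
```

```bash
python3 -m jog '[[[0,0,0.008,0,0,0],[0,0,0.014,0,0,0],[0,0,0.014,0,0,0],[0,0,0.014,0,0,0],[0,0,0.014,0,0,0],[0,-0.001,0.014,0,0,0],[0,-0.001,0.014,0,0,0],[0,-0.001,0.014,0,0,0],[0,0,0.014,0,0,0],[0,0,0.014,0,0,0],[0,0,0.012,0,0,0],[0,0,0.008,0,0,0]]]'
python3 -m jog '[[[0,0,0,0,0,0],[0,0,0,0,0,0]]]'
python3 -c "
from h import *
st();c=cap('top','p2.png');d=cap('scene','p2s.png')
a=cv2.resize(c['image'][150:240,405:525,::-1],None,fx=5,fy=5)
b=cv2.resize(d['image'][170:270,170:290,::-1],None,fx=5,fy=5)
cv2.imwrite('pics/p2z.png',b)"
```

```text
time_s: 5.32
eef_pos: [507.4, -398.1, 60.3]
ee_rot: [0.271, 0.653, 0.271, -0.653]
force: [0.1, 0.0, -4.3]
grip_width: 0.219
time_s: 5.58
eef_pos: [508.2, -397.2, 60.3]
ee_rot: [0.271, 0.653, 0.271, -0.653]
force: [-0.8, 0.5, -3.9]
grip_width: 0.218
t 5.58 tcp [ 508.2 -397.2   60.3] x [ 0.  0. -1.] jaw deg -44.96 F [-0.8  0.5 -3.9] g 0.218 q [-0.84  0.75  1.3   0.    1.1  -0.06]
```

View pics/p2z.png

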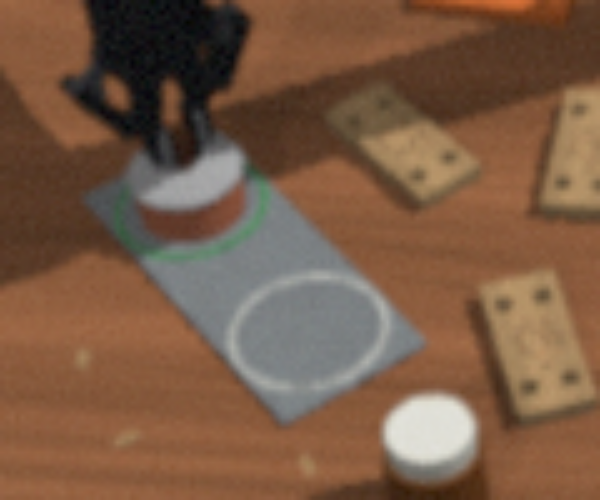

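```bash
python3 -m jog '[[[0,0,0,0,0,0],[0,0,0,0,0,0],[0,0,0,0,0,0],[-0.02,0,0,0,0,0],[-0.04,0,0,0,0,0],[-0.04,0,0,0,0,0]]]' 110 
python3 -c "
from h import *
st();need((564,55,160),0)"
```

```text
time_s: 6.42
eef_pos: [507.9, -397.5, 161.5]
ee_rot: [0.271, 0.653, 0.271, -0.653]
force: [0.0, -0.5, -0.8]
grip_width: 0.571
t 6.42 tcp [ 507.9 -397.5  161.5] x [-0.  0. -1.] jaw deg -44.98 F [ 0.  -0.5 -0.8] g 0.571 q [-0.85  0.64  1.2   0.    1.3  -0.06]
turn [-0.785 -0.     0.   ] shift mm after turn [   1.5   56.1 -452.5] j6 -0.06
```

```bash
python3 -m jog '[[[0,0,0,-0.157,0,0],[0,0,0,-0.157,0,0],[0,0,0,-0.157,0,0],[0,0,0,-0.157,0,0],[0,0,0,-0.157,0,0]]]' 255
python3 -m jog '[[[0,0.005,-0.041,0,0,0],[0,0.005,-0.041,0,0,0],[0,0.005,-0.041,0,0,0],[0,0.005,-0.041,0,0,0],[0,0.005,-0.041,0,0,0],[0,0.005,-0.041,0,0,0],[0,0.005,-0.041,0,0,0],[0,0.005,-0.041,0,0,0],[0,0.005,-0.041,0,0,0],[0,0.005,-0.041,0,0,0],[0,0.005,-0.041,0,0,0],[0,0,0,0,0,0]]]'
python3 -m jog '[[[0.025,0,0,0,0,0],[0.023,0,0,0,0,0],[0,0,0,0,0,0]]]'
python3 -c "
from h import *
st();c=cap('top','p3.png')
d=cap('scene','p3s.png')
cv2.imwrite('pics/p3z.png',cv2.resize(d['image'][130:270,290:440,::-1],None,fx=4,fy=4))
cv2.imwrite('pics/p3t.png',cv2.resize(c['image'][130:260,230:500,::-1],None,fx=2.8,fy=2.8))"
```

```text
time_s: 7.05
eef_pos: [508.0, -397.5, 160.4]
ee_rot: [0.501, 0.499, 0.501, -0.499]
force: [-0.7, 0.2, 0.3]
grip_width: -0.002
time_s: 8.55
eef_pos: [563.0, 55.7, 160.4]
ee_rot: [0.501, 0.499, 0.501, -0.499]
force: [0.3, -1.3, 0.5]
grip_width: 0.001
time_s: 8.93
eef_pos: [562.2, 52.8, 111.2]
ee_rot: [-0.499, -0.5, -0.501, 0.501]
force: [0.4, -0.5, 0.5]
grip_width: 0.001
t 8.93 tcp [562.2  52.8 111.2] x [-0.003  0.    -1.   ] jaw deg -0.05 F [ 0.4 -0.5  0.5] g 0.001 q [-0.11  0.53  1.53 -0.    1.08 -0.11]
```

View pics/p3z.png

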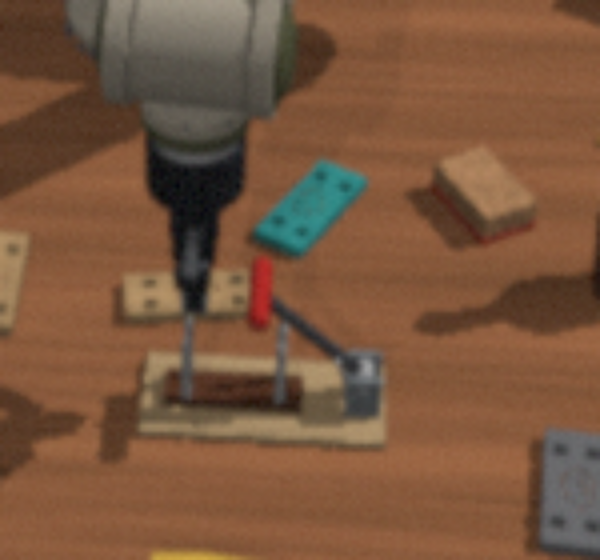

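View pics/p3t.png

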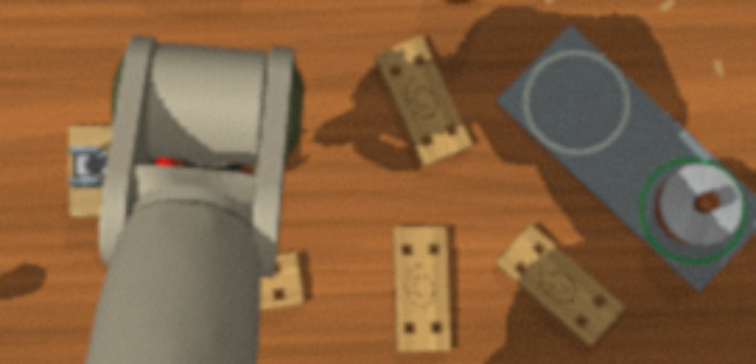

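```bash
python3 -m jog '[[[0,0,-0.014,0,0,0],[0,0,-0.014,0,0,0],[-0.001,0,-0.014,0,0,0],[-0.002,0,-0.014,0,0,0],[-0.003,0,-0.014,0,0,0],[-0.003,0,-0.014,0,0,0],[-0.003,0,-0.014,0,0,0],[-0.003,0,-0.014,0,0,0],[-0.002,0,-0.014,0,0,0],[-0.001,0,-0.014,0,0,0],[0,0,-0.006,0,0,0],[0,0,0,0,0,0]]]'
python3 -c "
from h import *
st();c=cap('top','p4.png')
d=cap('scene','p4s.png')
cv2.imwrite('pics/p4z.png',cv2.resize(d['image'][130:270,290:440,::-1],None,fx=4,fy=4))"
```

```text
time_s: 10.52
eef_pos: [562.8, 199.8, 130.1]
ee_rot: [0.5, 0.5, 0.5, -0.5]
force: [0.1, 0.1, 0.8]
grip_width: 0.003
t 10.53 tcp [562.8 199.8 130.1] x [-0. -0. -1.] jaw deg 0.03 F [0.1 0.1 0.8] g 0.003 q [ 0.15  0.57  1.41 -0.    1.16  0.14]
```

View pics/p4z.png

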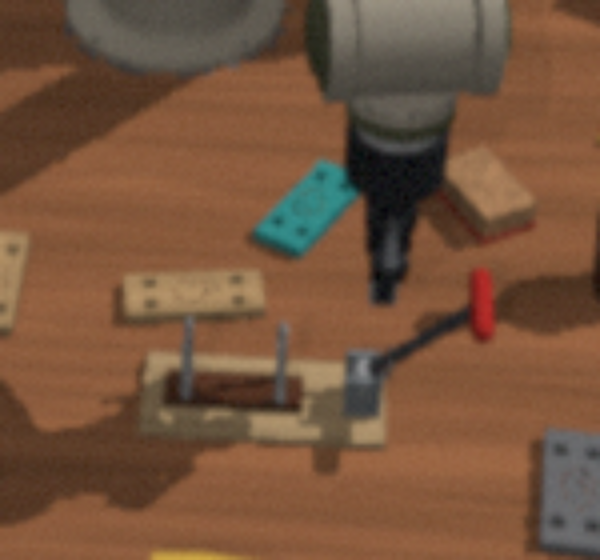

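```bash
python3 -m jog '[[[-0.03,0,0,-0.18,0,0],[0,0,0,-0.18,0,0],[0,0,0,-0.18,0,0],[0,0,0,-0.18,0,0],[0,0,0,-0.18,0,0],[0,0,0,-0.18,0,0],[0,0,0,-0.18,0,0],[0,0,0,-0.18,0,0],[0,0,0,-0.12,0,0]]]' 0
python3 -c "
from h import *
st();need((438.5,-129.6,80),89.4)"
```

```text
time_s: 11.75
eef_pos: [563.0, 199.0, 160.3]
ee_rot: [0.707, 0.002, 0.707, -0.002]
force: [0.5, -0.5, 0.2]
grip_width: 0.997
t 11.75 tcp [563.  199.  160.3] x [-0. -0. -1.] jaw deg 89.6 F [ 0.5 -0.5  0.2] g 0.997 q [ 0.14  0.54  1.38 -0.    1.23 -1.42]
turn [ 0.004 -0.     0.   ] shift mm after turn [  80.3 -329.8 -121.1] j6 -1.42
```

```bash
python3 -m jog '[[[0,-0.033,-0.012,0.004,0,0],[0,-0.033,-0.012,0,0,0],[0,-0.033,-0.012,0,0,0],[0,-0.033,-0.012,0,0,0],[0,-0.033,-0.012,0,0,0],[0,-0.033,-0.012,0,0,0],[0,-0.033,-0.012,0,0,0],[0.02,-0.033,-0.012,0,0,0],[0.03,-0.033,-0.012,0,0,0],[0.03,-0.033,-0.013,0,0,0],[0,0,0,0,0,0]]]' 0
python3 - <<'E'
from h import *
st();c=cap('top','p5.png');d=cap('scene','p5s.png')
cv2.imwrite('pics/p5t.png',cv2.resize(c['image'][160:220,215:345,::-1],None,fx=6,fy=6,interpolation=cv2.INTER_CUBIC))
cv2.imwrite('pics/p5z.png',cv2.resize(d['image'][180:250,280:400,::-1],None,fx=6.6,fy=6.6,interpolation=cv2.INTER_CUBIC))
E
```

```text
time_s: 13.12
eef_pos: [435.6, -130.1, 78.8]
ee_rot: [0.706, 0.007, 0.708, -0.006]
force: [-0.2, -0.2, 0.8]
grip_width: 1.004
t 13.12 tcp [ 435.6 -130.1   78.8] x [-0.003  0.002 -1.   ] jaw deg 88.94 F [-0.2 -0.2  0.8] g 1.004 q [-0.55  0.37  1.89 -0.    0.88 -2.1 ]
```

View pics/p5t.png

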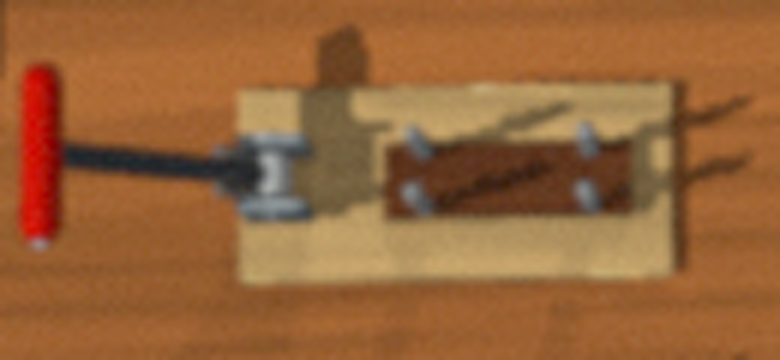

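View pics/p5z.png

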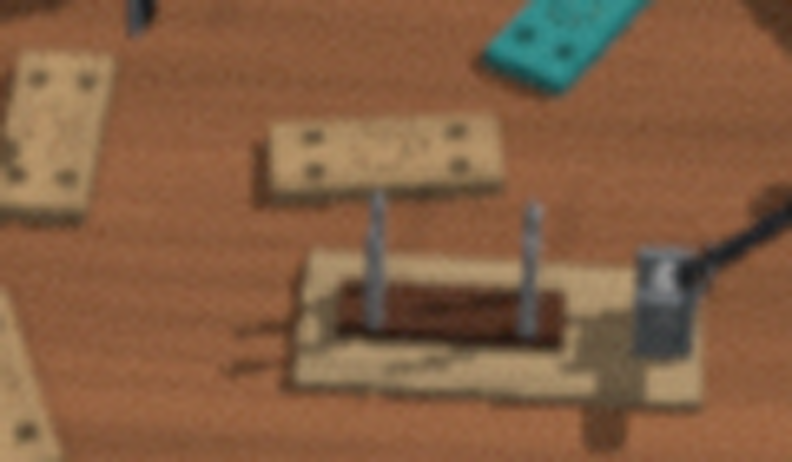

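Run:
```python
from h import *
up=6
def run(n,roi,proi):
    c=dict(np.load(f'pics/{n}.npz'))
    im=cv2.resize(c['image'],None,fx=up,fy=up,interpolation=cv2.INTER_CUBIC);hsv=cv2.cvtColor(im,cv2.COLOR_RGB2HSV)
    def sub(m,r):
        mm=np.zeros_like(m);x0,y0,x1,y1=[int(a*up) for a in r];mm[y0:y1,x0:x1]=255;return m&mm
    def rect(m,z):
        P=np.array([ray(c,(u+.5)/up-.5,(v+.5)/up-.5,z)[:2] for u,v in cv2.convexHull(np.argwhere(m)[:,::-1].astype(np.int32))[:,0]],np.float32)
        return [np.round(a,1) for a in cv2.minAreaRect(P)]
    b=sub(cv2.morphologyEx(cv2.inRange(hsv,np.array((14,60,110)),np.array((24,175,255))),cv2.MORPH_OPEN,np.ones((7,7))),roi)
    print(n,'base',rect(b,8))
    p=sub(cv2.morphologyEx(cv2.inRange(hsv,np.array((0,100,20)),np.array((14,255,110))),cv2.MORPH_OPEN,np.ones((7,7))),proi)
    print('ped',rect(p,18))
    cv2.imwrite(f'pics/ped_{n}',p[roi[1]*up:roi[3]*up,roi[0]*up:roi[2]*up])
    g=sub(cv2.inRange(hsv,np.array((0,0,110)),np.array((179,45,255))),(proi[0],proi[1]-(25 if 's' in n else 3),proi[2],proi[3]))
    k,l,s,cc=cv2.connectedComponentsWithStats(g)
    for i in range(1,k):
        if s[i,4]>60: print('post',s[i],((cc[i]+.5)/up-.5).round(2), [ray(c,*((cc[i]+.5)/up-.5),z)[:2].round(1) for z in (50,82)])
run('p5.png',(250,170,332,210),(277,182,322,198))
run('p5s.png',(322,215,390,245),(330,222,368,234))
```

```text
p5.png base [array([564.2, 113.8]), array([205.8,  98.7]), np.float64(89.3)]
ped [array([564.3,  87.8]), array([113.6,  33.3]), np.float64(89.3)]
post [1869 1085   15   20  190] [311.97 181.84] [array([578.9,  50.8]), array([574.1,  49.6])]
post [1697 1089   16   15  119] [283.29 182.08] [array([580.8, 128.1]), array([575.9, 125. ])]
post [1867 1143   14   19  212] [311.83 191.58] [array([552.5,  51.9]), array([548.4,  50.7])]
post [1694 1144   13   20  191] [282.98 191.69] [array([554.7, 129.4]), array([550.5, 126.3])]
p5s.png base [array([565.1, 110.3]), array([202.6,  99.6]), np.float64(89.6)]
ped [array([568.8,  85.2]), array([113.7,  40.8]), np.float64(89.1)]
post [2158 1293   11   21  113] [360.21 216.28] [array([547.3, 124.4]), array([579.7, 124.1])]
```

View pics/ped_p5.png

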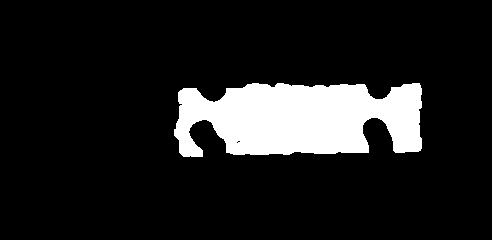

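```bash
python3 -c "
from h import *
st();need((438.5,-129.6,40),89.4)
for n,sl in (('p5',(438,-130)),):
  for k in ('p5.png','p5s.png'):
    c=dict(np.load('pics/'+k+'.npz')); 
    for r in plates(c,12,amin=20)[0]:
      if 110<r[3]<140 and r[1]>400 and abs(r[2])<300: print(k,r)
"
python3 -m jog '[[[0.03,0.001,-0.001,0,0,0],[0.02,0,0,0,0,0],[0,0,0,0,0,0],[0,0,0,0,0,0]]]' 50
python3 -c "
from h import *
st();need((438.5,-129.6,8),89.4)"
```

```text
t 13.22 tcp [ 437.3 -129.    80.6] x [ 0. -0. -1.] jaw deg 89.09 F [ 0.4  0.5 -0.4] g 0.999 q [-0.54  0.37  1.89  0.    0.88 -2.1 ]
turn [-0.005  0.     0.   ] shift mm after turn [40.6 -0.6  1.2] j6 -2.1
p5.png (array([314.7, 232.1]), 445.7, 49.3, 127.4, 56.9, -82.9)
p5.png (array([380.2, 165.6]), 624.3, -138.0, 128.1, 58.4, 21.6)
p5s.png (array([277.2, 238. ]), 623.7, -141.0, 125.4, 54.1, 21.8)
p5s.png (array([338. , 202.9]), 444.6, 46.2, 123.9, 53.5, -82.7)
p5s.png (array([287.3, 199.8]), 438.3, -130.9, 124.4, 55.4, -0.6)
time_s: 13.72
eef_pos: [437.0, -127.7, 31.4]
ee_rot: [0.708, 0.005, 0.706, -0.005]
force: [-0.8, 0.5, 0.4]
grip_width: 0.802
t 13.72 tcp [ 437.  -127.7   31.4] x [ 0.002 -0.001 -1.   ] jaw deg 89.2 F [-0.8  0.5  0.4] g 0.802 q [-0.54  0.46  1.92  0.    0.75 -2.1 ]
turn [-0.004  0.002  0.001] shift mm after turn [23.4 -1.9  1.5] j6 -2.1
```

```bash
python3 -m jog '[[[0.012,-0.0015,0.0015,0,0,0],[0.012,0,0,0,0,0],[0,0,0,0,0,0],[0,0,0,0,0,0]]]'
python3 -m jog '[[[0,0,0,0,0,0],[0,0,0,0,0,0],[0,0,0,0,0,0],[0,0,0,0,0,0],[0,0,0,0,0,0],[0,0,0,0,0,0]]]' 255 50
python3 -c "
from h import *
st()"
```

```text
time_s: 14.22
eef_pos: [437.7, -129.3, 6.3]
ee_rot: [0.707, 0.005, 0.707, -0.005]
force: [0.0, -0.8, -0.6]
grip_width: 0.801
time_s: 14.98
eef_pos: [437.9, -129.4, 6.9]
ee_rot: [0.707, 0.005, 0.707, -0.005]
force: [-1.6, 0.1, 5.4]
grip_width: 0.57
t 14.97 tcp [ 437.9 -129.4    6.9] x [ 0.001 -0.    -1.   ] jaw deg 89.16 F [-1.6  0.1  5.4] g 0.57 q [-0.54  0.51  1.93 -0.    0.7  -2.1 ]
```

```bash
python3 -m jog '[[[-0.02,0,0,0,0,0],[-0.04,0,0,0,0,0],[-0.05,0,0,0,0,0],[-0.02,0,0,0.18,0,0],[0,0,0,0.18,0,0],[0,0,0,0.18,0,0],[0,0,0,0.18,0,0],[0,0,0,0.18,0,0],[0,0,0,0.18,0,0],[0,0,0,0.18,0,0],[0,0,0,0.18,0,0],[0,0,0,0.13,0,0]]]'
python3 -c "
from h import *
st();need((564.5,87,125),-0.7)"
```

```text
time_s: 16.48
eef_pos: [437.6, -129.2, 136.4]
ee_rot: [0.495, 0.505, 0.495, -0.505]
force: [-0.1, -1.2, -1.3]
grip_width: 0.566
t 16.48 tcp [ 437.6 -129.2  136.4] x [ 0. -0. -1.] jaw deg -1.08 F [-0.1 -1.2 -1.3] g 0.566 q [-0.54  0.28  1.84  0.    1.03 -0.53]
turn [-0.007  0.    -0.   ] shift mm after turn [  11.4  124.2 -217.7] j6 -0.53
```

```bash
python3 -m jog '[[[0,0.015,-0.027,-0.006,0,0],[0,0.015,-0.027,0,0,0],[0,0.015,-0.027,0,0,0],[0,0.015,-0.027,0,0,0],[0,0.015,-0.027,0,0,0],[0,0.015,-0.027,0,0,0],[0.004,0.015,-0.027,0,0,0],[0.004,0.015,-0.027,0,0,0],[0,0.004,-0.002,0,0,0],[0,0,0,0,0,0],[0,0,0,0,0,0]]]'
python3 - <<'E'
from h import *
st();need((564.5,87,125),-0.7)
c=cap('top','p6.png');d=cap('scene','p6s.png')
cv2.imwrite('pics/p6t.png',cv2.resize(c['image'][160:220,215:345,::-1],None,fx=6,fy=6,interpolation=cv2.INTER_CUBIC))
cv2.imwrite('pics/p6z.png',cv2.resize(d['image'][175:250,300:400,::-1],None,fx=7.8,fy=7.8,interpolation=cv2.INTER_CUBIC))
E
```

```text
time_s: 17.85
eef_pos: [563.4, 86.9, 128.5]
ee_rot: [-0.498, -0.502, -0.498, 0.502]
force: [-0.3, 0.5, -0.7]
grip_width: 0.568
t 17.85 tcp [563.4  86.9 128.5] x [-0. -0. -1.] jaw deg -0.51 F [-0.3  0.5 -0.7] g 0.568 q [-0.05  0.52  1.5  -0.    1.12 -0.04]
turn [0.003 0.    0.   ] shift mm after turn [ 3.5  1.1 -0.2] j6 -0.04
```

View pics/p6z.png

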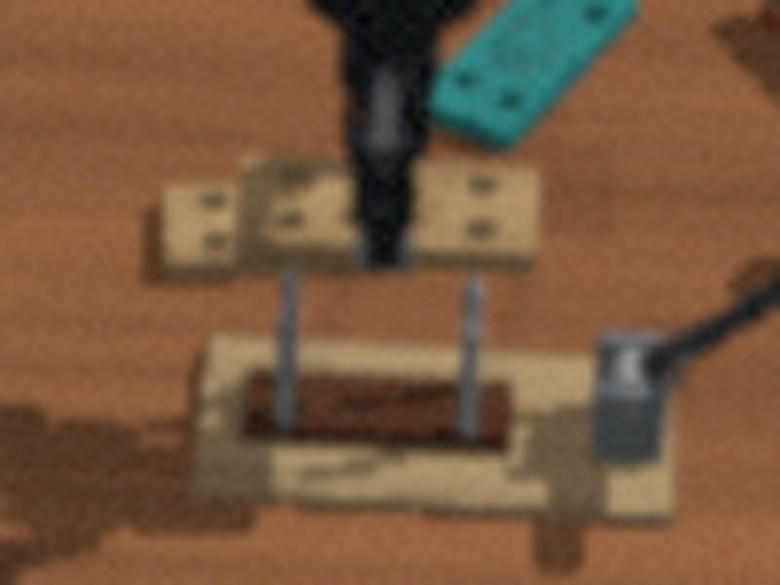

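View pics/p6t.png

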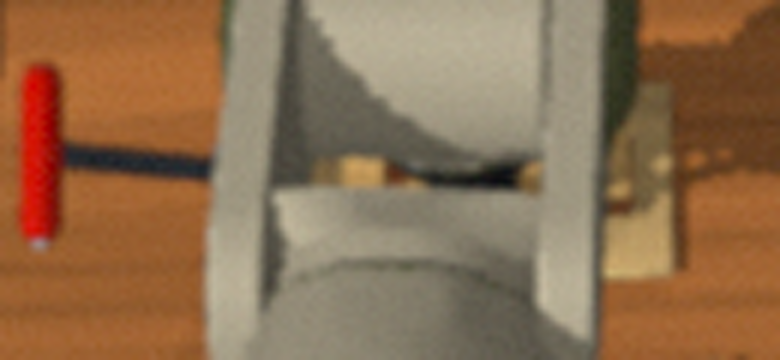

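Run:
```python
from h import *
d=dict(np.load('pics/p6s.png.npz'))
f=lambda u,v:(300+(u+.5)/7.8-.5,175+(v+.5)/7.8-.5)
for n,u,v,z in [('holeFL',293,220,133.5),('holeFR',483,229,133.5),('holeBL',297,178,133.5),('holeBR',483,186,133.5)]:
    print(n,ray(d,*f(u,v),z)[:2].round(1))
# posts: which? project expected tips
for x in(551.5,577.5):
  for y in (49,125):
    for z in (18,82):
      u,v=proj(d,(x,y,z)); print(x,y,z,((u-300+.5)*7.8).round(),((v-175+.5)*7.8).round())
im=d['image'][175:250,300:400]
hsv=cv2.cvtColor(cv2.resize(im,None,fx=7.8,fy=7.8,interpolation=cv2.INTER_CUBIC),cv2.COLOR_RGB2HSV)
for v in (270,285,300,330,360,400):
    s=hsv[v,:,1].astype(float)
    for a,b in((265,315),(450,500)):
        w=np.clip(110-s[a:b],0,None); print(v,a,(w*np.arange(a,b)).sum()/max(w.sum(),1))
```

```text
holeFL [576.9  50.5]
holeFR [577.3 126.2]
holeBL [552.   50.6]
holeBR [552.  125.6]
551.5 49 18 293.0 379.0
551.5 49 82 293.0 270.0
551.5 125 18 472.0 387.0
551.5 125 82 478.0 278.0
577.5 49 18 289.0 423.0
577.5 49 82 289.0 314.0
577.5 125 18 471.0 431.0
577.5 125 82 476.0 322.0
270 265 289.75306623058054
270 450 474.2857142857143
285 265 289.7148047229791
285 450 474.9820627802691
300 265 290.02363636363634
300 450 473.5152957171992
330 265 286.4772209567198
330 450 472.1960049937578
360 265 288.2782497875956
360 450 472.0982996811902
400 265 285.1840296139609
400 450 468.59095860566447
```

```bash
python3 -m jog '[[[0.015,0.001,0.002,0.003,0,0],[0.015,0,0,0,0,0],[0,0,0,0,0,0],[0,0,0,0,0,0]]]'
python3 - <<'E'
from h import *
st()
c=cap('top','p7.png');d=cap('scene','p7s.png')
cv2.imwrite('pics/p7z.png',cv2.resize(d['image'][175:250,300:400,::-1],None,fx=7.8,fy=7.8,interpolation=cv2.INTER_CUBIC))
E
```

```text
time_s: 18.45
eef_pos: [564.7, 85.7, 98.3]
ee_rot: [0.497, 0.503, 0.497, -0.503]
force: [-0.4, 0.4, -0.5]
grip_width: 0.568
t 18.45 tcp [564.7  85.7  98.3] x [ 0.  0. -1.] jaw deg -0.63 F [-0.4  0.4 -0.5] g 0.568 q [-0.05  0.56  1.53  0.    1.06 -0.04]
```

View pics/p7z.png

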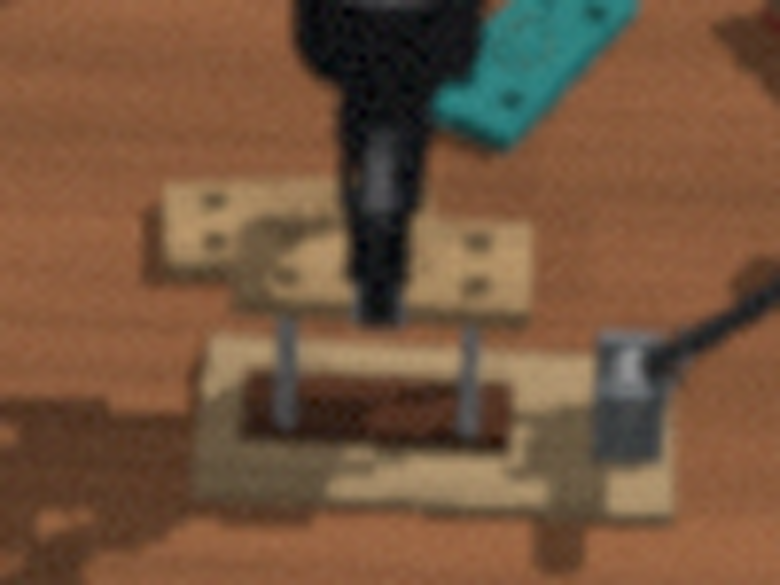

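```bash
python3 -m jog '[[[0.003,0,0.0007,0,0,0],[0.004,0,0,0,0,0],[0.003,0,0,0,0,0],[0.003,0,0,0,0,0],[0,0,0,0,0,0],[0,0,0,0,0,0]]]'
python3 -c "
from h import *
st()"
python3 -m jog '[[[0.003,0,0,0,0,0],[0.003,0,0,0,0,0],[0,0,0,0,0,0],[0,0,0,0,0,0]]]'
python3 -c "
from h import *
st()"
```

```text
time_s: 19.3
eef_pos: [564.6, 85.0, 85.4]
ee_rot: [0.497, 0.503, 0.497, -0.503]
force: [0.6, -0.2, 0.2]
grip_width: 0.569
t 19.3 tcp [564.6  85.   85.4] x [ 0.  0. -1.] jaw deg -0.63 F [ 0.6 -0.2  0.2] g 0.569 q [-0.06  0.57  1.54  0.    1.03 -0.04]
time_s: 19.8
eef_pos: [564.1, 85.0, 78.9]
ee_rot: [-0.497, -0.502, -0.498, 0.503]
force: [-3.1, -0.9, -2.7]
grip_width: 0.566
t 19.8 tcp [564.1  85.   78.9] x [-0.001  0.    -1.   ] jaw deg -0.64 F [-3.1 -0.9 -2.7] g 0.566 q [-0.06  0.58  1.54  0.    1.02 -0.04]
```

```bash
python3 -m jog '[[[0.003,-0.001,0,0,0,0],[0.004,0,0,0,0,0],[0.004,0,0,0,0,0],[0,0,0,0,0,0]]]'
python3 -c "
from h import *
st()"
python3 -m jog '[[[0.008,0,0,0,0,0],[0.008,0,0,0,0,0],[0.008,0,0,0,0,0],[0,0,0,0,0,0]]]'
python3 -c "
from h import *
st()"
```

```text
time_s: 20.3
eef_pos: [563.6, 85.0, 67.9]
ee_rot: [-0.497, -0.503, -0.497, 0.503]
force: [0.2, 0.3, -1.3]
grip_width: 0.567
t 20.3 tcp [563.6  85.   67.9] x [-0.  0. -1.] jaw deg -0.63 F [ 0.2  0.3 -1.3] g 0.567 q [-0.06  0.6   1.55  0.    0.99 -0.04]
time_s: 20.8
eef_pos: [563.2, 85.0, 43.5]
ee_rot: [-0.497, -0.502, -0.498, 0.503]
force: [-0.6, -0.4, -1.6]
grip_width: 0.569
t 20.8 tcp [563.2  85.   43.5] x [-0.001  0.    -1.   ] jaw deg -0.63 F [-0.6 -0.4 -1.6] g 0.569 q [-0.06  0.63  1.57  0.    0.94 -0.04]
```

```bash
python3 -m jog '[[[0.008,0,0,0,0,0],[0.006,0,0,0,0,0],[0.004,0,0,0,0,0],[0.001,0,0,0,0,0],[0,0,0,0,0,0]]]'
python3 -c "
from h import *
st()"
python3 -m jog '[[[0,0,0,0,0,0],[0,0,0,0,0,0],[0,0,0,0,0,0]]]' 60
python3 -m jog '[[[-0.03,0,0,0,0,0],[-0.03,0,0,0,0,0],[-0.03,0,0,0,0,0]]]'
python3 -c "
from h import *
st();need((444.5,48.5,100),7.2)"
```

```text
time_s: 21.42
eef_pos: [563.7, 85.0, 25.4]
ee_rot: [0.497, 0.503, 0.497, -0.503]
force: [-0.5, 0.7, -0.6]
grip_width: 0.568
t 21.43 tcp [563.7  85.   25.4] x [ 0. -0. -1.] jaw deg -0.63 F [-0.5  0.7 -0.6] g 0.568 q [-0.06  0.66  1.57  0.    0.91 -0.04]
time_s: 21.8
eef_pos: [563.7, 85.0, 25.4]
ee_rot: [0.497, 0.503, 0.497, -0.503]
force: [-0.4, 0.3, -0.8]
grip_width: 0.765
time_s: 22.18
eef_pos: [563.5, 85.0, 116.3]
ee_rot: [0.497, 0.503, 0.497, -0.503]
force: [0.9, 0.6, -1.1]
grip_width: 0.764
t 22.18 tcp [563.5  85.  116.3] x [ 0. -0. -1.] jaw deg -0.63 F [ 0.9  0.6 -1.1] g 0.764 q [-0.06  0.53  1.51 -0.    1.1  -0.04]
turn [-0.137  0.    -0.   ] shift mm after turn [  16.3 -122.7   21.3] j6 -0.04
```

```bash
python3 -m jog '[[[0,0,0,-0.137,0,0],[0,-0.03,0.005,0,0,0],[0,-0.03,0.006,0,0,0],[0,-0.03,0.006,0,0,0],[0.01,-0.032,0.006,0,0,0],[0.01,0,0,0,0,0],[0,0,0,0,0,0],[0,0,0,0,0,0]]]'
python3 - <<'E'
from h import *
st();need((444.5,46.3,8),7.2)
c=cap('top','p8.png');d=cap('scene','p8s.png')
cv2.imwrite('pics/p8z.png',cv2.resize(d['image'][155:250,240:400,::-1],None,fx=5,fy=5,interpolation=cv2.INTER_CUBIC))
cv2.imwrite('pics/p8t.png',cv2.resize(c['image'][130:270,230:500,::-1],None,fx=2.8,fy=2.8))
E
```

```text
time_s: 23.18
eef_pos: [446.3, 46.9, 95.5]
ee_rot: [0.531, 0.468, 0.53, -0.467]
force: [0.1, -0.5, -0.7]
grip_width: 0.763
t 23.18 tcp [446.3  46.9  95.5] x [ 0.001 -0.    -1.   ] jaw deg 7.24 F [ 0.1 -0.5 -0.7] g 0.763 q [-0.16  0.33  1.9   0.    0.91 -0.28]
turn [ 0.001  0.    -0.001] shift mm after turn [87.5 -1.9  0.4] j6 -0.28
```

View pics/p8z.png

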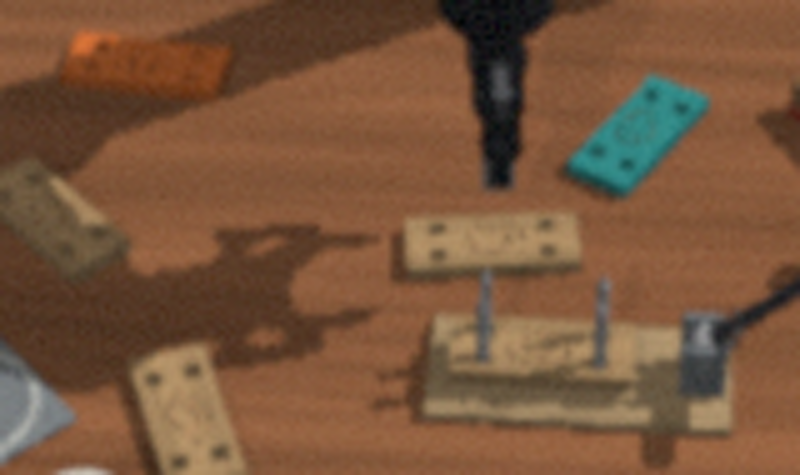

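View pics/p8t.png

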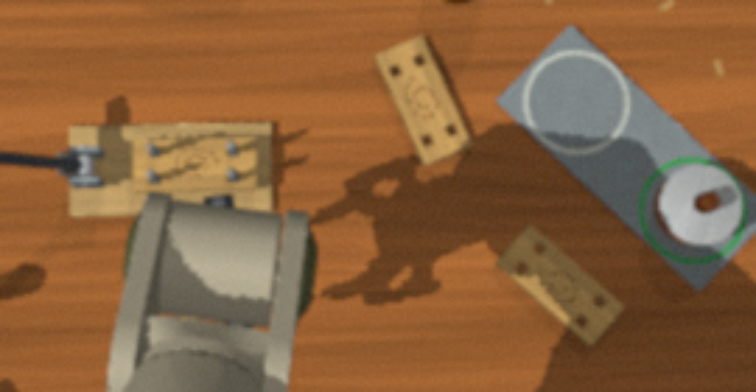

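Layer 1 is seated flat; the second plate hasn't been moved. Checking the latest second plate position and descending.

```bash
python3 -c "
from h import *
d=dict(np.load('pics/p8s.png.npz'))
for r in plates(d,12,amin=20)[0]:
    if 90<r[3]<220 and r[1]>400 and abs(r[2])<300: print(r)
"
python3 -m jog '[[[0.025,-0.001,0,0,0,0],[0.025,-0.001,0,0,0,0],[0.025,0,0,0,0,0],[0.012,0,0,0,0,0],[0,0,0,0,0,0],[0,0,0,0,0,0]]]' 50
python3 -c "
from h import *
st();need((444.5,46.3,8),7.2)"
```

```text
(array([343.7, 271.5]), 747.5, 80.5, 105.3, 31.5, 84.0)
(array([347.9, 236.6]), 602.0, 85.1, 146.4, 29.8, -86.3)
(array([277.4, 238.2]), 623.1, -141.2, 126.2, 53.2, 22.3)
(array([349.5, 223.9]), 546.5, 93.3, 166.3, 55.5, 88.9)
(array([337.2, 202.7]), 444.6, 45.6, 122.9, 54.4, -82.3)
time_s: 24.02
eef_pos: [444.0, 46.5, 9.0]
ee_rot: [0.531, 0.468, 0.53, -0.467]
force: [-0.3, -0.2, -0.2]
grip_width: 0.803
t 24.02 tcp [444.   46.5   9. ] x [ 0.001 -0.    -1.   ] jaw deg 7.23 F [-0.3 -0.2 -0.2] g 0.803 q [-0.16  0.49  1.96  0.    0.69 -0.29]
turn [ 0.     0.    -0.001] shift mm after turn [1.  0.4 0.3] j6 -0.29
```

```bash
python3 -m jog '[[[0.002,0,0,0,0,0],[0,0,0,0,0,0],[0,0,0,0,0,0],[0,0,0,0,0,0],[0,0,0,0,0,0],[0,0,0,0,0,0],[0,0,0,0,0,0]]]' 255 50
python3 -m jog '[[[-0.02,0,0,0,0,0],[-0.04,0,0,0,0,0],[-0.04,0,0,0,0,0],[-0.02,0,0,0.137,0,0],[0,0,0,0,0,0]]]'
python3 -c "
from h import *
st();need((563.5,85,113),-0.65)"
```

```text
time_s: 24.9
eef_pos: [444.0, 46.5, 7.1]
ee_rot: [0.531, 0.468, 0.53, -0.467]
force: [-1.6, -0.6, 7.1]
grip_width: 0.566
time_s: 25.52
eef_pos: [444.1, 46.5, 127.4]
ee_rot: [0.498, 0.503, 0.497, -0.502]
force: [0.1, -0.3, -1.4]
grip_width: 0.565
t 25.52 tcp [444.1  46.5 127.4] x [ 0.003 -0.    -1.   ] jaw deg -0.56 F [ 0.1 -0.3 -1.4] g 0.565 q [-0.16  0.27  1.87  0.    0.99 -0.15]
turn [ 0.001  0.    -0.003] shift mm after turn [ 14.4 119.  -39.8] j6 -0.15
```

```bash
python3 -m jog '[[[0,0.03,-0.01,0,0,0],[0,0.03,-0.01,0,0,0],[0,0.03,-0.01,0,0,0],[0,0.029,-0.01,0.001,0,0],[0.01,0,0,0,0,0],[0.016,0,0,0,0,0],[0,0,0,0,0,0],[0,0,0,0,0,0]]]'
python3 - <<'E'
from h import *
st();need((563.5,85,100),-0.65)
d=cap('scene','p9s.png')
cv2.imwrite('pics/p9z.png',cv2.resize(d['image'][175:250,300:400,::-1],None,fx=7.8,fy=7.8,interpolation=cv2.INTER_CUBIC))
E
```

```text
time_s: 26.52
eef_pos: [562.7, 85.1, 100.4]
ee_rot: [-0.497, -0.503, -0.497, 0.503]
force: [-0.2, -0.6, -1.0]
grip_width: 0.567
t 26.52 tcp [562.7  85.1 100.4] x [-0. -0. -1.] jaw deg -0.68 F [-0.2 -0.6 -1. ] g 0.567 q [-0.06  0.55  1.53 -0.    1.06 -0.04]
turn [-0.001  0.     0.   ] shift mm after turn [0.4 0.8 0.1] j6 -0.04
```

View pics/p9z.png

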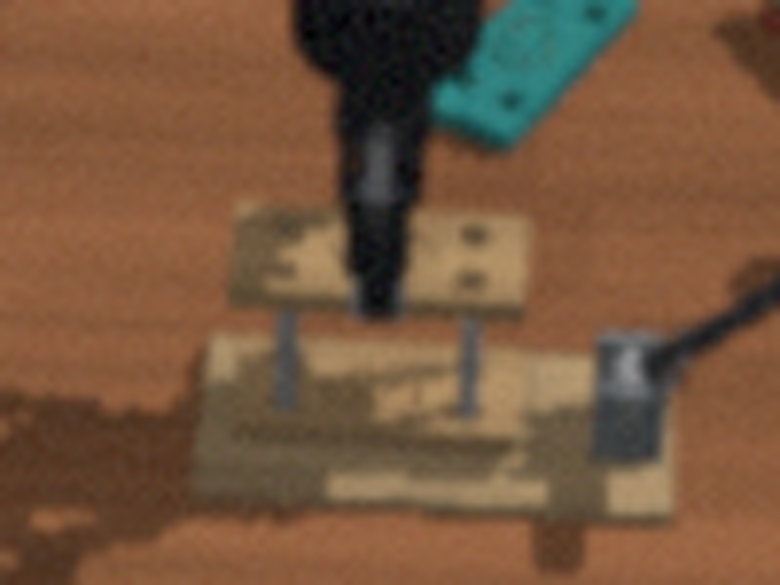

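```bash
python3 -m jog '[[[0.004,0.0008,-0.0008,0,0,0],[0.005,0,0,0,0,0],[0.004,0,0,0,0,0],[0.003,0,0,0,0,0],[0.003,0,0,0,0,0],[0.003,0,0,0,0,0],[0,0,0,0,0,0],[0,0,0,0,0,0]]]'
python3 -c "
from h import *
st()"
```

```text
time_s: 27.58
eef_pos: [563.8, 86.1, 78.4]
ee_rot: [0.497, 0.503, 0.497, -0.503]
force: [0.3, -0.3, -1.3]
grip_width: 0.568
t 27.57 tcp [563.8  86.1  78.4] x [ 0. -0. -1.] jaw deg -0.69 F [ 0.3 -0.3 -1.3] g 0.568 q [-0.05  0.58  1.54 -0.    1.02 -0.04]
```

Past the cones without any resistance. Seat at TCP z ≈ 37.

```bash
python3 -m jog '[[[0.005,0,0,0,0,0],[0.008,0,0,0,0,0],[0.008,0,0,0,0,0],[0.008,0,0,0,0,0],[0.006,0,0,0,0,0],[0.004,0,0,0,0,0],[0.002,0,0,0,0,0],[0,0,0,0,0,0],[0,0,0,0,0,0]]]'
python3 -c "
from h import *
st()"
python3 -m jog '[[[0,0,0,0,0,0],[0,0,0,0,0,0],[0,0,0,0,0,0]]]' 60
python3 -m jog '[[[-0.03,0,0,0,0,0],[-0.03,0,0,0,0,0],[-0.03,0,0,0,0,0]]]'
python3 -c "
from h import *
st();need((624,-140,130),-68)
need((438.0,-264,130),-43.7)"
```

```text
time_s: 28.7
eef_pos: [563.8, 86.1, 37.5]
ee_rot: [0.497, 0.503, 0.497, -0.503]
force: [-1.3, -0.0, -0.7]
grip_width: 0.567
t 28.7 tcp [563.8  86.1  37.5] x [ 0. -0. -1.] jaw deg -0.69 F [-1.3 -0.  -0.7] g 0.567 q [-0.05  0.64  1.57 -0.    0.93 -0.04]
time_s: 29.08
eef_pos: [563.7, 86.1, 37.3]
ee_rot: [0.497, 0.503, 0.497, -0.503]
force: [-0.1, -0.2, -0.2]
grip_width: 0.761
time_s: 29.45
eef_pos: [563.6, 86.1, 128.3]
ee_rot: [0.497, 0.503, 0.497, -0.503]
force: [-0.1, -0.1, 0.2]
grip_width: 0.764
t 29.45 tcp [563.6  86.1 128.3] x [-0.  0. -1.] jaw deg -0.69 F [-0.1 -0.1  0.2] g 0.764 q [-0.05  0.52  1.5   0.    1.12 -0.04]
turn [ 1.175 -0.     0.   ] shift mm after turn [ -1.7 232.2  28.7] j6 -0.04
turn [ 0.751 -0.     0.   ] shift mm after turn [ -1.7 151.  339.9] j6 -0.04
```

```bash
python3 -m jog '[[[0,0,0,0.168,0,0],[0,0,0,0.168,0,0],[0,0,0,0.168,0,0],[0,0,0,0.168,0,0],[0,0,0,0.168,0,0],[0,0,0,0.168,0,0],[0,0,0,0.168,0,0]]]'
python3 -m jog '[[[0,0.03,0.0036,0,0,0],[0,0.03,0.0036,0,0,0],[0,0.03,0.0036,0,0,0],[0,0.03,0.0036,0,0,0],[0,0.03,0.0036,0,0,0],[0,0.03,0.0036,0,0,0],[0.01,0.03,0.0036,0,0,0],[0.02,0.022,0.0036,0,0,0],[0,0,0,0,0,0],[0,0,0,0,0,0]]]'
python3 - <<'E'
from h import *
st()
c=cap('top','p10.png');d=cap('scene','p10s.png')
for n,x in(('top',c),('scene',d)):
  for r in plates(x,12,amin=20)[0]:
    if 90<r[3]<220 and r[1]>400 and abs(r[2])<300: print(n,r)
cv2.imwrite('pics/p10z.png',cv2.resize(d['image'][155:260,200:400,::-1],None,fx=4,fy=4,interpolation=cv2.INTER_CUBIC))
E
```

```text
time_s: 30.32
eef_pos: [563.7, 86.1, 127.3]
ee_rot: [-0.133, -0.695, -0.133, 0.695]
force: [0.1, -0.4, 0.7]
grip_width: 0.765
time_s: 31.58
eef_pos: [623.8, -139.3, 97.9]
ee_rot: [0.135, 0.694, 0.135, -0.694]
force: [0.3, -0.3, 0.3]
grip_width: 0.761
t 31.57 tcp [ 623.8 -139.3   97.9] x [ 0.  0. -1.] jaw deg -68.05 F [ 0.3 -0.3  0.3] g 0.761 q [-0.4   0.69  1.29  0.    1.16  0.78]
top (array([296.5, 191.1]), 563.6, 113.8, 204.2, 97.0, 89.1)
scene (array([343.9, 271.5]), 747.0, 81.0, 105.2, 33.4, 85.8)
scene (array([348. , 236.8]), 601.5, 85.0, 146.3, 30.9, -86.3)
scene (array([277.2, 238.1]), 623.7, -140.3, 124.4, 55.0, 22.4)
scene (array([342.6, 221.3]), 534.2, 65.5, 109.5, 56.2, 89.5)
```

View pics/p10z.png

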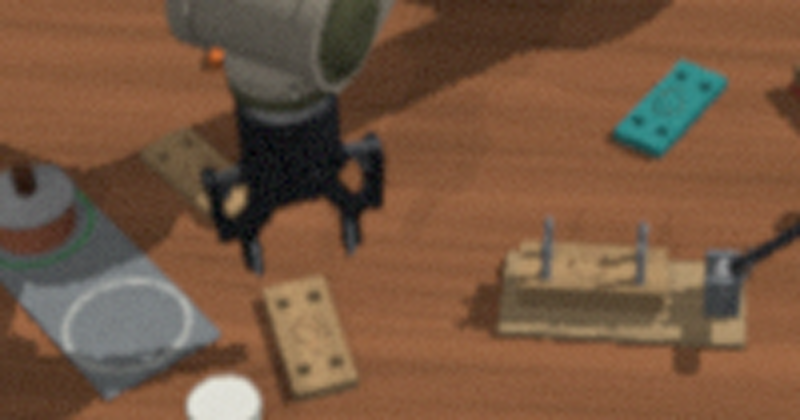

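```bash
python3 -m jog '[[[0.025,0.001,0,0,0,0],[0.025,0,0,0,0,0],[0.025,0,0,0,0,0],[0.012,0,0,0,0,0],[0.003,0,0,0,0,0],[0,0,0,0,0,0],[0,0,0,0,0,0]]]' 50
python3 -c "
from h import *
st()"
python3 -m jog '[[[0,0,0,0,0,0],[0,0,0,0,0,0],[0,0,0,0,0,0],[0,0,0,0,0,0],[0,0,0,0,0,0],[0,0,0,0,0,0]]]' 255 50
python3 -c "
from h import *
st()"
```

```text
time_s: 32.55
eef_pos: [624.5, -141.0, 8.3]
ee_rot: [0.135, 0.695, 0.134, -0.694]
force: [-0.1, 0.4, -0.5]
grip_width: 0.807
t 32.55 tcp [ 624.5 -141.     8.3] x [ 0.001 -0.001 -1.   ] jaw deg -68.06 F [-0.1  0.4 -0.5] g 0.807 q [-0.4   0.81  1.34  0.    0.99  0.78]
time_s: 33.3
eef_pos: [624.5, -141.0, 8.2]
ee_rot: [0.135, 0.695, 0.134, -0.694]
force: [-0.8, 0.9, 6.6]
grip_width: 0.565
t 33.3 tcp [ 624.5 -141.     8.2] x [ 0.001 -0.001 -1.   ] jaw deg -68.07 F [-0.8  0.9  6.6] g 0.565 q [-0.4   0.81  1.34  0.    0.99  0.78]
```

```bash
python3 -m jog '[[[-0.02,0,0,0,0,0],[-0.04,0,0,0,0,0],[-0.04,0,0,0,0,0],[-0.03,0,0,-0.168,0,0],[0,0,0,-0.168,0,0],[0,0,0,-0.168,0,0],[0,0,0,-0.168,0,0],[0,0,0,-0.168,0,0],[0,0,0,-0.168,0,0],[0,0,0,-0.168,0,0],[0,0,0,0,0,0]]]'
python3 -c "
from h import *
st();need((563.7,85.7,128),-0.65)"
```

```text
time_s: 34.67
eef_pos: [624.0, -140.8, 138.3]
ee_rot: [0.497, 0.503, 0.496, -0.503]
force: [0.0, -0.4, -1.2]
grip_width: 0.567
t 34.67 tcp [ 624.  -140.8  138.3] x [ 0.001 -0.    -1.   ] jaw deg -0.77 F [ 0.  -0.4 -1.2] g 0.567 q [-0.4   0.65  1.25 -0.    1.24 -0.39]
turn [-0.002  0.    -0.001] shift mm after turn [  10.3  -62.9 -225.8] j6 -0.39
```

```bash
python3 -m jog '[[[0,-0.008,-0.028,-0.002,0,0],[0,-0.008,-0.028,0,0,0],[0,-0.008,-0.028,0,0,0],[0,-0.008,-0.028,0,0,0],[0,-0.008,-0.028,0,0,0],[0,-0.008,-0.028,0,0,0],[0,-0.008,-0.028,0,0,0],[0,-0.007,-0.03,0,0,0],[0.02,0,0,0,0,0],[0.016,0,0,0,0,0],[0,0,0,0,0,0],[0,0,0,0,0,0]]]'
python3 - <<'E'
from h import *
st();need((563.7,85.7,100),-0.65)
d=cap('scene','p11s.png')
cv2.imwrite('pics/p11z.png',cv2.resize(d['image'][175:250,300:400,::-1],None,fx=7.8,fy=7.8,interpolation=cv2.INTER_CUBIC))
E
```

```text
time_s: 36.17
eef_pos: [563.7, 85.4, 101.9]
ee_rot: [0.497, 0.503, 0.497, -0.503]
force: [-0.0, -1.2, -0.5]
grip_width: 0.566
t 36.17 tcp [563.7  85.4 101.9] x [ 0.001 -0.    -1.   ] jaw deg -0.65 F [-0.  -1.2 -0.5] g 0.566 q [-0.05  0.55  1.53  0.    1.06 -0.04]
turn [-0.     0.    -0.001] shift mm after turn [ 1.9 -0.  -0.3] j6 -0.04
```

View pics/p11z.png

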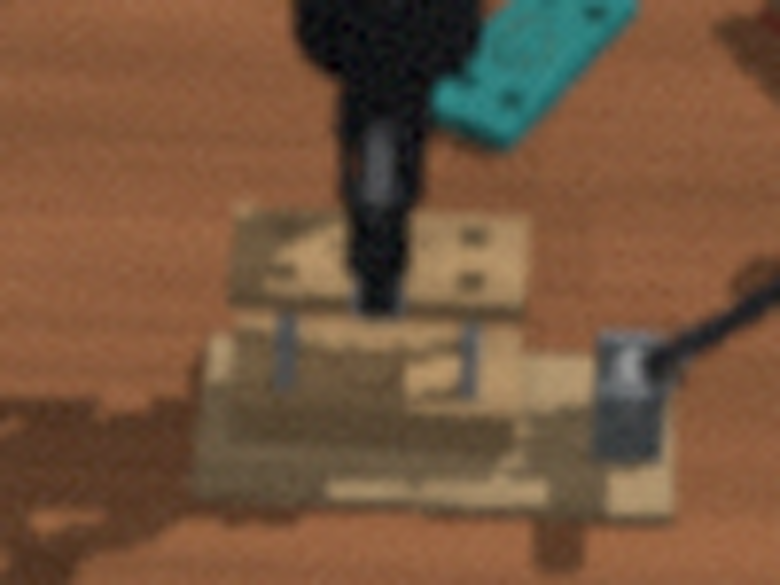

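```bash
python3 -m jog '[[[0.004,0,-0.0008,0,0,0],[0.005,0,0,0,0,0],[0.004,0,0,0,0,0],[0.003,0,0,0,0,0],[0.003,0,0,0,0,0],[0.003,0,0,0,0,0],[0,0,0,0,0,0],[0,0,0,0,0,0]]]'
python3 -c "
from h import *
st()"
```

```text
time_s: 37.22
eef_pos: [563.4, 86.6, 79.4]
ee_rot: [0.498, 0.503, 0.497, -0.502]
force: [0.9, 0.5, -1.5]
grip_width: 0.569
t 37.23 tcp [563.4  86.6  79.4] x [ 0. -0. -1.] jaw deg -0.57 F [ 0.9  0.5 -1.5] g 0.569 q [-0.05  0.58  1.54 -0.    1.02 -0.04]
```

Seat third at TCP z ≈ 8.2+18+24 = 50.2.

```bash
python3 -m jog '[[[0.005,0,0,0,0,0],[0.007,0,0,0,0,0],[0.007,0,0,0,0,0],[0.005,0,0,0,0,0],[0.004,0,0,0,0,0],[0.002,0,0,0,0,0],[0,0,0,0,0,0],[0,0,0,0,0,0]]]'
python3 -c "
from h import *
st()"
python3 -m jog '[[[0,0,0,0,0,0],[0,0,0,0,0,0],[0,0,0,0,0,0]]]' 60
python3 -m jog '[[[-0.03,0,0,0,0,0],[-0.03,0,0,0,0,0],[-0.03,0,0,0,0,0]]]'
python3 -c "
from h import *
st();need((438.0,-264,130),-43.7)"
```

```text
time_s: 38.22
eef_pos: [563.3, 86.6, 50.2]
ee_rot: [-0.498, -0.502, -0.497, 0.503]
force: [-4.5, 0.5, 8.9]
grip_width: 0.568
t 38.23 tcp [563.3  86.6  50.2] x [-0. -0. -1.] jaw deg -0.57 F [-4.5  0.5  8.9] g 0.568 q [-0.05  0.62  1.56 -0.    0.96 -0.04]
time_s: 38.6
eef_pos: [563.4, 86.6, 49.2]
ee_rot: [-0.497, -0.502, -0.498, 0.502]
force: [0.4, 0.2, 0.2]
grip_width: 0.763
time_s: 38.98
eef_pos: [563.3, 86.6, 140.2]
ee_rot: [-0.497, -0.502, -0.498, 0.503]
force: [0.2, 0.1, -0.2]
grip_width: 0.769
t 38.98 tcp [563.3  86.6 140.2] x [-0.  0. -1.] jaw deg -0.58 F [ 0.2  0.1 -0.2] g 0.769 q [-0.05  0.5   1.49  0.    1.15 -0.04]
turn [0.753 0.    0.   ] shift mm after turn [ 10.2 151.6 340. ] j6 -0.04
```

```bash
python3 -m jog '[[[0,0,0,0.15,0,0],[0,0,0,0.15,0,0],[0,0,0,0.15,0,0],[0,0,0,0.15,0,0],[0,0,0,0.153,0,0]]]'
python3 -m jog '[[[0,0.015,0.034,0,0,0],[0,0.015,0.034,0,0,0],[0,0.015,0.034,0,0,0],[0,0.015,0.034,0,0,0],[0,0.015,0.034,0,0,0],[0,0.015,0.034,0,0,0],[0,0.015,0.034,0,0,0],[0,0.015,0.034,0,0,0],[0,0.015,0.034,0,0,0],[0.02,0.017,0.034,0,0,0],[0,0,0,0,0,0],[0,0,0,0,0,0]]]'
python3 - <<'E'
from h import *
st()
c=cap('top','p12.png');d=cap('scene','p12s.png')
for n,x in(('top',c),('scene',d)):
  for r in plates(x,12,amin=20,lo=(10,70,70))[0]:
    if 90<r[3]<220 and r[1]>380 and r[2]<-100: print(n,r)
cv2.imwrite('pics/p12z.png',cv2.resize(d['image'][155:260,190:390,::-1],None,fx=4,fy=4,interpolation=cv2.INTER_CUBIC))
E
```

```text
time_s: 39.6
eef_pos: [563.3, 86.6, 139.2]
ee_rot: [-0.276, -0.651, -0.276, 0.651]
force: [0.6, -0.7, -0.5]
grip_width: 0.768
time_s: 41.1
eef_pos: [438.4, -263.7, 119.5]
ee_rot: [0.278, 0.65, 0.278, -0.65]
force: [-0.2, 0.4, 0.8]
grip_width: 0.767
t 41.1 tcp [ 438.4 -263.7  119.5] x [ 0.  0. -1.] jaw deg -43.71 F [-0.2  0.4  0.8] g 0.767 q [-0.77  0.41  1.69  0.    1.04 -0.01]
```

View pics/p12z.png

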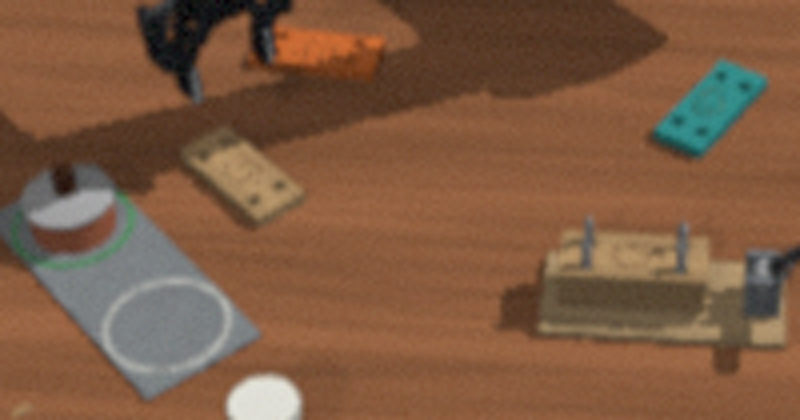

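Run:
```python
from h import *
d=dict(np.load('pics/p12s.png.npz'))
f=lambda u,v:ray(d,190+(u+.5)/4-.5,155+(v+.5)/4-.5,12)[:2].round(1)
for p in [(242.7,169.5),(181,148),(304,190),(228,127),(258,213)]: print(f(*p))
c=dict(np.load('pics/p12.png.npz'))
cv2.imwrite('pics/p12t.png',cv2.resize(c['image'][190:270,380:490,::-1],None,fx=7,fy=7,interpolation=cv2.INTER_CUBIC))
```

```text
[ 436.9 -264.2]
[ 412.3 -324.7]
[ 459.7 -205.7]
[ 381.4 -288.3]
[ 491.  -240.4]
```

View pics/p12t.png

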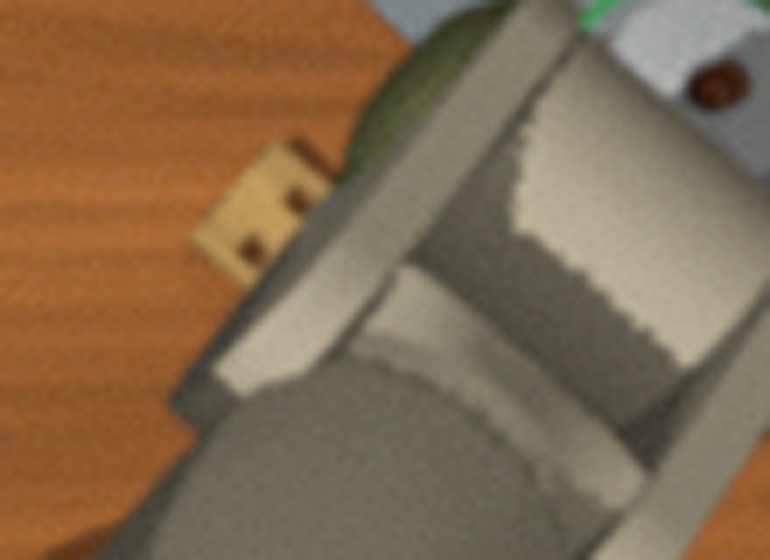

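Plate 4 is unmoved, at about (437.5, -264), under the gripper. Descend and grasp.

```bash
python3 -m jog '[[[0.025,0,0,0,0,0],[0.03,0,0,0,0,0],[0.03,0,0,0,0,0],[0.02,0,0,0,0,0],[0.007,0,0,0,0,0],[0,0,0,0,0,0],[0,0,0,0,0,0]]]' 50
python3 -c "
from h import *
st()"
python3 -m jog '[[[0,0,0,0,0,0],[0,0,0,0,0,0],[0,0,0,0,0,0],[0,0,0,0,0,0],[0,0,0,0,0,0],[0,0,0,0,0,0]]]' 255 50
python3 -c "
from h import *
st()"
```

```text
time_s: 42.08
eef_pos: [438.7, -264.4, 8.2]
ee_rot: [0.279, 0.65, 0.277, -0.65]
force: [0.2, -0.1, 0.4]
grip_width: 0.804
t 42.08 tcp [ 438.7 -264.4    8.2] x [ 0.001 -0.001 -1.   ] jaw deg -43.7 F [ 0.2 -0.1  0.4] g 0.804 q [-0.77  0.59  1.76  0.    0.78 -0.01]
time_s: 42.82
eef_pos: [438.6, -264.4, 8.3]
ee_rot: [0.278, 0.65, 0.277, -0.65]
force: [-2.2, 3.1, 7.8]
grip_width: 0.568
t 42.83 tcp [ 438.6 -264.4    8.3] x [ 0.001 -0.001 -1.   ] jaw deg -43.72 F [-2.2  3.1  7.8] g 0.568 q [-0.77  0.59  1.76  0.    0.78 -0.01]
```

```bash
python3 -m jog '[[[-0.02,0,0,0,0,0],[-0.04,0,0,0,0,0],[-0.04,0,0,0,0,0],[-0.035,0,0,-0.15,0,0],[0,0,0,-0.15,0,0],[0,0,0,-0.15,0,0],[0,0,0,-0.15,0,0],[0,0,0,-0.152,0,0],[0,0,0,0,0,0]]]'
python3 -c "
from h import *
st();need((563.4,86.2,140),-0.65)"
```

```text
time_s: 43.95
eef_pos: [438.2, -264.2, 142.5]
ee_rot: [0.497, 0.503, 0.497, -0.503]
force: [0.1, 1.1, -0.6]
grip_width: 0.565
t 43.95 tcp [ 438.2 -264.2  142.5] x [ 0. -0. -1.] jaw deg -0.71 F [ 0.1  1.1 -0.6] g 0.565 q [-0.77  0.38  1.67  0.    1.09 -0.76]
turn [-0.001  0.    -0.   ] shift mm after turn [   2.5  121.2 -351.8] j6 -0.76
```

```bash
python3 -m jog '[[[0,0.0121,-0.0352,0,0,0],[0,0.0121,-0.0352,0,0,0],[0,0.0121,-0.0352,0,0,0],[0,0.0121,-0.0352,0,0,0],[0,0.0121,-0.0352,0,0,0],[0,0.0121,-0.0352,0,0,0],[0,0.0121,-0.0352,0,0,0],[0,0.0121,-0.0352,0,0,0],[0,0.0121,-0.0352,0,0,0],[0,0.0121,-0.0352,0,0,0],[0.015,0,0,0,0,0],[0.02,0,0,0,0,0]]]'
python3 -m jog '[[[0.005,0,0,0,0,0],[0,0,0,0,0,0],[0,0,0,0,0,0]]]'
python3 - <<'E'
from h import *
st();need((563.4,86.2,100),-0.65)
d=cap('scene','p13s.png')
cv2.imwrite('pics/p13z.png',cv2.resize(d['image'][175:250,300:400,::-1],None,fx=7.8,fy=7.8,interpolation=cv2.INTER_CUBIC))
E
```

```text
time_s: 45.45
eef_pos: [563.0, 86.2, 106.6]
ee_rot: [0.497, 0.503, 0.497, -0.503]
force: [0.1, 0.9, -0.4]
grip_width: 0.57
time_s: 45.82
eef_pos: [563.4, 86.1, 103.0]
ee_rot: [0.497, 0.503, 0.497, -0.503]
force: [-1.6, -0.5, -0.4]
grip_width: 0.567
t 45.83 tcp [563.4  86.1 103. ] x [ 0.001 -0.    -1.   ] jaw deg -0.68 F [-1.6 -0.5 -0.4] g 0.567 q [-0.05  0.55  1.53 -0.    1.07 -0.04]
turn [-0.001  0.    -0.001] shift mm after turn [ 3.  -0.  -0.1] j6 -0.04
```

View pics/p13z.png

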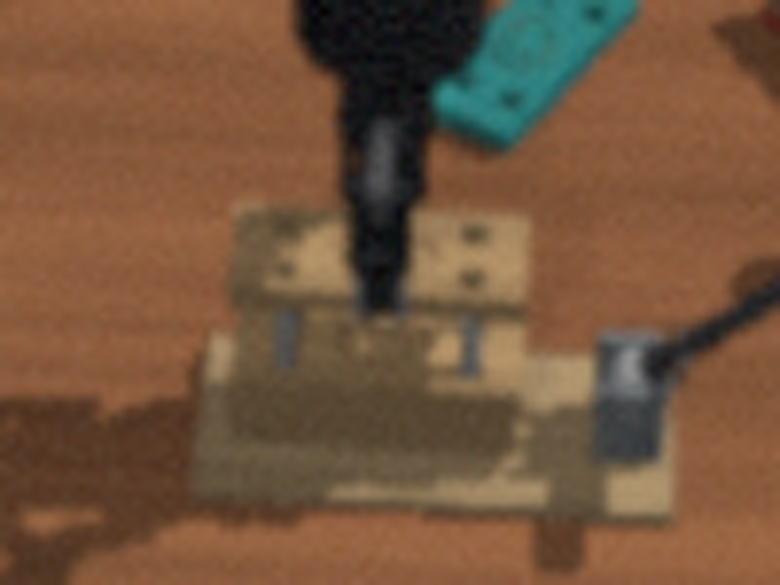

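```bash
python3 -m jog '[[[0.005,0,-0.0005,0,0,0],[0.005,0,0,0,0,0],[0.004,0,0,0,0,0],[0.003,0,0,0,0,0],[0.003,0,0,0,0,0],[0.003,0,0,0,0,0],[0,0,0,0,0,0],[0,0,0,0,0,0]]]'
python3 -c "
from h import *
st()"
```

```text
time_s: 46.88
eef_pos: [563.2, 87.0, 79.4]
ee_rot: [0.497, 0.503, 0.497, -0.503]
force: [-0.4, 0.3, -0.0]
grip_width: 0.565
t 46.88 tcp [563.2  87.   79.4] x [ 0.  0. -1.] jaw deg -0.63 F [-0.4  0.3 -0. ] g 0.565 q [-0.05  0.58  1.55  0.    1.02 -0.04]
```

Seat at TCP ≈ 62.3.

```bash
python3 -m jog '[[[0.005,0,0,0,0,0],[0.005,0,0,0,0,0],[0.004,0,0,0,0,0],[0.003,0,0,0,0,0],[0,0,0,0,0,0],[0,0,0,0,0,0]]]'
python3 -c "
from h import *
st()"
python3 -m jog '[[[0,0,0,0,0,0],[0,0,0,0,0,0],[0,0,0,0,0,0]]]' 60
python3 -m jog '[[[-0.03,0,0,0,0,0],[-0.03,0,0,0,0,0],[-0.03,0,0,0,0,0],[-0.03,0,0,0,0,0],[-0.02,0,0,0,0,0],[0,0,0,0,0,0]]]'
python3 - <<'E'
from h import *
st()
d=cap('scene','p14s.png');c=cap('top','p14.png')
cv2.imwrite('pics/p14z.png',cv2.resize(d['image'][175:250,300:400,::-1],None,fx=7.8,fy=7.8,interpolation=cv2.INTER_CUBIC))
E
```

```text
time_s: 47.62
eef_pos: [563.2, 87.0, 62.4]
ee_rot: [0.497, 0.503, 0.497, -0.503]
force: [-1.1, 0.4, 0.8]
grip_width: 0.571
t 47.62 tcp [563.2  87.   62.4] x [ 0.  0. -1.] jaw deg -0.63 F [-1.1  0.4  0.8] g 0.571 q [-0.05  0.6   1.56  0.    0.98 -0.04]
time_s: 48.0
eef_pos: [563.1, 87.0, 62.3]
ee_rot: [-0.497, -0.503, -0.497, 0.503]
force: [0.2, 0.2, -0.1]
grip_width: 0.765
time_s: 48.75
eef_pos: [563.6, 87.0, 203.4]
ee_rot: [0.498, 0.503, 0.497, -0.502]
force: [0.1, 0.6, 1.2]
grip_width: 0.764
t 48.75 tcp [563.6  87.  203.4] x [ 0.003 -0.    -1.   ] jaw deg -0.63 F [0.1 0.6 1.2] g 0.764 q [-0.05  0.44  1.41  0.    1.29 -0.04]
```

View pics/p14z.png

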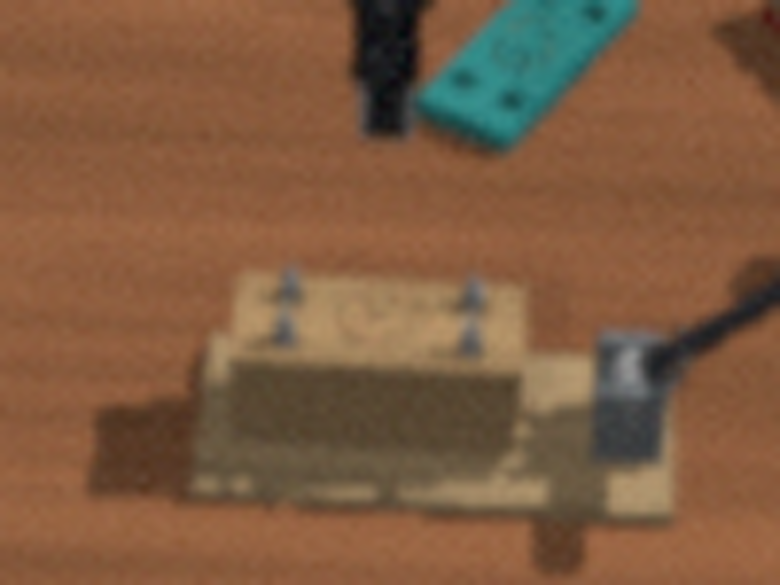

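```bash
python3 -m jog '[[[0,0,-0.03,0,0,0],[0,0,-0.03,0,0,0],[0,0,-0.03,0,0,0],[0,0,-0.03,0,0,0],[0,0,-0.03,0,0,0],[0,0,-0.03,0,0,0],[0,0,-0.03,0,0,0],[0,0,-0.03,0,0,0],[0.03,0,0,0,0,0],[0.03,0,0,0,0,0],[0.032,0,0,0,0,0],[0,0,0,0,0,0]]]' 255
python3 - <<'E'
from h import *
st()
d=cap('scene','p15s.png')
cv2.imwrite('pics/p15z.png',cv2.resize(d['image'][140:250,300:460,::-1],None,fx=5,fy=5,interpolation=cv2.INTER_CUBIC))
E
```

```text
time_s: 50.35
eef_pos: [564.1, 326.3, 106.8]
ee_rot: [-0.496, -0.501, -0.498, 0.505]
force: [-0.2, 0.4, 0.6]
grip_width: 0.001
t 50.35 tcp [564.1 326.3 106.8] x [-0.006 -0.002 -1.   ] jaw deg -0.63 F [-0.2  0.4  0.6] g 0.001 q [0.35 0.71 1.23 0.   1.21 0.36]
```

View pics/p15z.png

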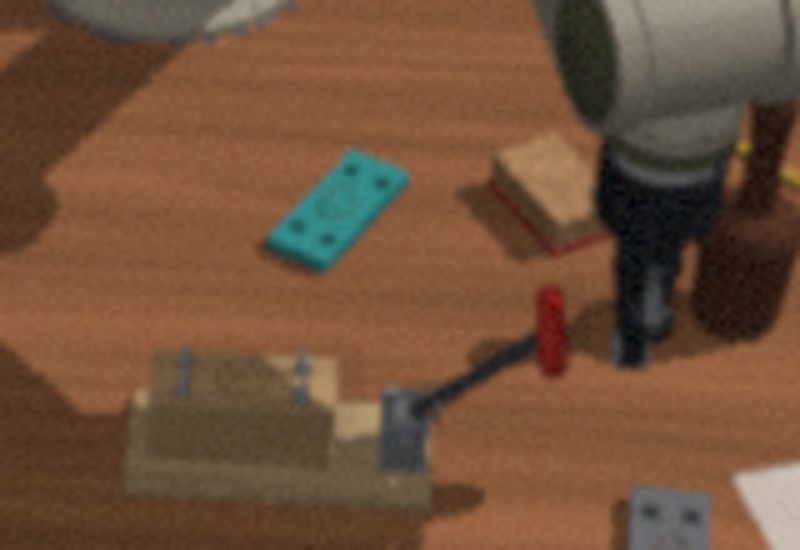

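```bash
python3 -m jog '[[[0,0,0.014,0,0,0],[0,0,0.014,0,0,0],[-0.002,0,0.014,0,0,0],[-0.003,0,0.014,0,0,0],[-0.003,0,0.014,0,0,0],[-0.003,0,0.014,0,0,0],[-0.003,0,0.014,0,0,0],[-0.003,0,0.014,0,0,0],[-0.002,0,0.014,0,0,0],[-0.001,0,0.014,0,0,0],[0,0,0.005,0,0,0],[0,0,0,0,0,0]]]'
python3 - <<'E'
from h import *
st()
d=cap('scene','p16s.png')
cv2.imwrite('pics/p16z.png',cv2.resize(d['image'][140:250,300:460,::-1],None,fx=5,fy=5,interpolation=cv2.INTER_CUBIC))
E
```

```text
time_s: 51.9
eef_pos: [564.1, 181.7, 130.3]
ee_rot: [-0.497, -0.503, -0.497, 0.503]
force: [0.4, -0.4, -0.3]
grip_width: 0.001
t 51.9 tcp [564.1 181.7 130.3] x [-0.  0. -1.] jaw deg -0.65 F [ 0.4 -0.4 -0.3] g 0.001 q [0.11 0.56 1.43 0.   1.16 0.13]
```

View pics/p16z.png

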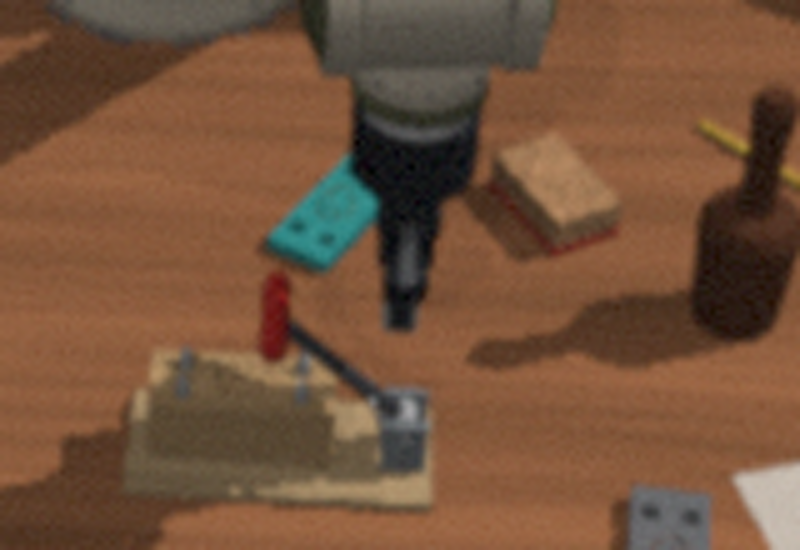

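```bash
python3 -m jog '[[[-0.04,0,0,0,0,0],[-0.04,0,0,0,0,0],[-0.03,0,0,0,0,0],[0,-0.05,-0.01,0,0,0],[0,-0.05,-0.01,0,0,0],[0,-0.04,0,0,0,0],[0,0,0,0,0,0],[0,0,0,0,0,0]]]'
python3 - <<'E'
from h import *
st()
d=cap('scene','p17s.png');c=cap('top','p17.png')
cv2.imwrite('pics/p17z.png',cv2.resize(d['image'][150:290,180:420,::-1],None,fx=3.3,fy=3.3,interpolation=cv2.INTER_CUBIC))
cv2.imwrite('pics/p17t.png',cv2.resize(c['image'][100:280,190:510,::-1],None,fx=2.5,fy=2.5,interpolation=cv2.INTER_CUBIC))
for n,x in(('top',c),('scene',d)):
  up=4;hsv=cv2.cvtColor(cv2.resize(x['image'],None,fx=up,fy=up,interpolation=cv2.INTER_CUBIC),cv2.COLOR_RGB2HSV)
  q=proj(x,(508.2,-397.2,60)); print(n,'expected knob',q.round(1))
  m=cv2.inRange(hsv,np.array((0,90,0)),np.array((20,255,110)));mm=np.zeros_like(m);a,b=(q*up).astype(int);mm[b-40:b+40,a-40:a+40]=255
  k=np.argwhere(m&mm)[:,::-1]; print('knob px',(k.mean(0)/up).round(1), ray(x,*(k.mean(0)/up),62)[:2].round(1))
E
```

```text
time_s: 52.95
eef_pos: [425.0, 203.7, 240.5]
ee_rot: [0.498, 0.503, 0.497, -0.502]
force: [0.1, -0.1, 1.0]
grip_width: 0.001
t 52.95 tcp [425.  203.7 240.5] x [ 0.001  0.    -1.   ] jaw deg -0.61 F [ 0.1 -0.1  1. ] g 0.001 q [ 0.2   0.19  1.65 -0.    1.3   0.21]
top expected knob [483.  202.4]
knob px [482.9 201.9] [ 509.2 -396.2]
scene expected knob [205.6 199. ]
knob px [209.6 195.1] [ 490.3 -387.6]
```

View pics/p17z.png

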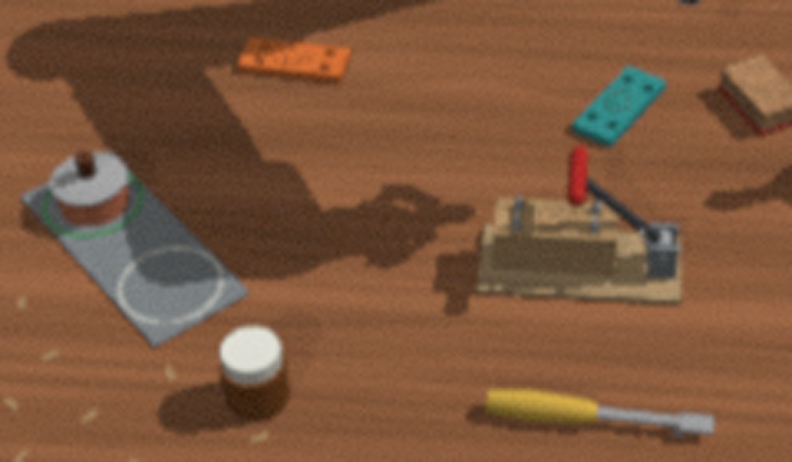

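View pics/p17t.png

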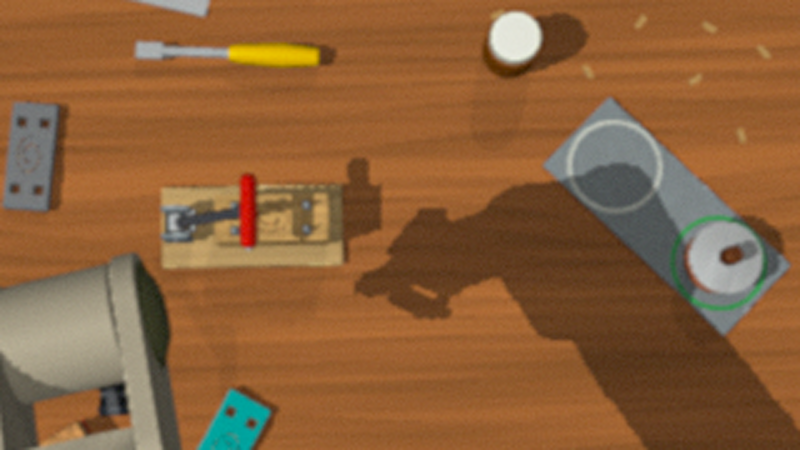

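```bash
python3 -c "
from h import *
print(workorder.finish_job()); st()"
```

```text
the job is handed in; nothing more can be done
None
the job is handed in; nothing more can be done
```

The glue-up is ready and I handed the job in at about 53 s. `finish_job` gives no verdict, so what follows rests on my own checks.

- **Pot:** I gripped it by the knob and slid it along the board. My last check put its centre about 1–2 mm from the green ring's centre. The automatic knob search in the scene view gave a false reading because it picked up shadow. Read by eye, the knob in that view was within 1 px of where it should be, which agrees with the top view.
- **Keeper:** I pushed it open before placing the layers and pushed it closed over the finished stack. The pictures show it clearly leaning away from the posts and then back over them, but I did not measure its angle.
- **Layers:** All four were on the bench, and all four are now flat on the posts. They went on with no contact force above about 10 N, and the gripper heights at release were about 12 mm apart, as expected for a stack. The pictures show the post tips through the top layer.
- **Bystanders and end state:** The gouge, wax jar, mallet and sanding block look unmoved; I judged this by eye and did not measure it. The gripper was clear of everything when I handed in.
- **Disagreement:** The two cameras differed by 2–3 mm in y. I corrected each layer against the posts in the scene view before lowering it.

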